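# Clear, shut and restart the choked sink waste pump

## Robot

A 6-joint arm with a two-finger parallel gripper is mounted at the origin on the work surface. World frame = base frame: x ahead of the robot, y to its left, z up, the work surface at z = 0. Lengths are in mm, angles in rad, forces in N, time in s.
With the tool pointing down it reaches from about 300 to 875 mm from the base axis. Payload 4.2 kg.
Tool frame: the origin (TCP) lies between the finger pads; the fingertips stand env.nose_length ahead of it and the grasp point (between the pads) lies 11 mm behind it (env.nose_length is the distance from the TCP to the fingertips, in mm); z points along the fingers, y is the direction in which the jaws open and shut (so a half turn about z gives the same grasp; the last joint's range is limited). The gripper opens to 85 mm and grips with 20 to 120 N. Pads are 22 mm wide; open, the fingers measure 114 mm over their backs; the gripper's body (76 mm by 85 mm) begins 54 mm behind the grasp point. The pads swing forward as they close: fully open they stand 13 mm farther back than shut.
Start: joints at [1.174, 0.32, 1.565, -0, 1.257, -0.02], TCP at [211.572, 534.675, 239.338] pointing down, gripper open.
Joint ranges: [-3.11, 3.11], [-0.84, 2.01], [0.21, 2.61], [-1.34, 4.49], [0.05, 2.63], [-2.56, 2.56]. Speed limits (rad/s): [2.57, 2.57, 3.14, 3.14, 3.14, 3.14].

## Interface

Orientations are given as a unit quaternion [w, x, y, z].
In Python, from cell import env gives the robot as it stands.
- The arm moves only by the tool send_rows, never from a script. Its argument "rows" is a list that holds one entry, the list of rows, each a list of 5 numbers: the shift along the tool's x, y, z in cm, then the turn about the tool's z in degrees, then the opening, from -1 (shut) to 1 (fully open). In form: [[[dx, dy, dz, yaw, gripper], ...]]. A call has 1 to 12 rows; each row is the pose to reach, as a shift and turn from the pose commanded when the call began, along the tool's axes at that moment; what a row does not reach only later rows make up. A row lasts 1/10 s, in which the tool goes at most 50 mm and 8.59 degrees, less where a joint would pass 70% of its speed; a pose out of reach is approached as far as the arm can. A call with a gripper value outside its range is refused whole. The fingers move at their own pace and stop on an object; "force" is the grip in N (left out, the last holds). Time passes only in rows, so rows that repeat a pose let the fingers close. It gives the time, the measured TCP pose, the force and the opening at its end, in the units of the state.
- env.read_state(): the state, without advancing time (a new reading comes with each control period).
- env.read_camera(name): name is "scene" or "side" or "wrist"; returns a dict with "color" (420x560x3 uint8, red, green, blue), "z_map" (420x560 float32, mm along the optical axis (not along the pixel's ray), 0 where there is no reading), "K" (3x3 intrinsics, pixels), "pose" (4x4, takes a point from camera to world coordinates). Camera axes: x right, y up, looking along -z (the intrinsics and any distortion apply to the point x, -y, -z); pixel columns grow to the right and rows downward; lengths in mm; the calibration is good to about 2 mm. A picture is of the moment at which its call begins.
- env.sign_off(): hands the job in, once; it reports no verdict.
Trained networks look in the newest picture that a camera, given by its name, has taken for a name from the list of things; names that differ only in an ending like _2 or _b are one class to them, and where a whole thing is asked for, a point or a joint stands for the part that bears it (a point fixed in the world has none). Each returns a list of dicts, best first, with "p" (0 to 1); they miss things now and then, are a little off and sometimes report something else, mostly with a low value. They report only what shows in the picture. A call takes as long as a camera call.
- env.search_frame(camera, name): "point" ([x, y, z] in mm, in world coordinates, good to about 4 mm: the middle of the surface that is visible of it).
- env.silhouettes(camera, name): "mask" (420x560 bool, what is visible of it).
The state is a dict: "t": time; "joint_pos": joint angles; "qvel": joint speeds; "joint_torque": joint torques, N m; "tcp_pos": TCP position; "orientation": TCP orientation; "contact_force": force on the tool from outside, world axes, zero at the start; "ft_torque": the same for the moment, N m; "opening": opening from 0.0 (shut) to 1.0 (fully open).
Only numpy, scipy, OpenCV 4.12 (cv2) and the standard library are available. Lean on these libraries where they do the work, as an engineer would, in place of code of your own. Each camera call takes 0.05 s, during which the arm holds its last target.

## Task

The waste pump under the sink has choked: pick everything out of its open strainer well and put it in the white dish, then swing the clear lid over and press its front down until it snaps shut. Only with the lid shut, free the pump with its red spring switch: push it fully over towards the blue dot and hold it there for at least one second, let it spring back to the middle, then push it fully over towards the green dot for at least two seconds to run the pump, and let it spring back again. Leave the other things under the sink where they are.

Things in the scene. Friction and masses are not known exactly. Their poses are not given: they have to be found in the camera images.
- pump: grey low pump box, fixed, 200 (x) x 410 (y) mm, deck 130 mm high; origin at the centre of its underside, x away from the robot, y along it to the left. Right of its strainer well is a flat deck with the switch; at that deck's far right corner (x +74, y -185 mm) a white pipe stub 48 mm tall
- well_floor (a point): centre of the white perforated floor of the strainer well, 90 mm above the work surface, at x 0, y +60 mm in the pump frame. The well is an open recess 160 mm along the pump's x and 270 mm along its y, 40 mm deep (rim at 130 mm); walls 20 mm thick at front and back, 10 mm at the left end
- lid (a joint): angle of the lid in rad: 0 shut and snapped home, grows as it opens to 1.85 (leaning back, away from the robot). Starts open, past upright. The friction hinge (0.36 N m) holds the 0.32 kg lid at any angle. From about 0.05 rad its hook rides on a spring catch; pressing the front edge down with some 10 to 15 N snaps it past, to below 0.02
- lid_hinge (a point): middle of the lid's hinge line, along the pump's y axis at the far side, x +92, y +60, z 136 mm in the pump frame. The lid is a plate 10 mm thick (5 mm either side of the hinge plane), 288 mm wide along y, reaching 184 mm from the hinge; grey frame, clear window
- lid_tab (a point): middle of the outer face of the orange finger tab at the front edge of the lid, 194 mm from the hinge; the tab is 60 mm wide, 8 mm thick and reaches 205 mm from the hinge. Moves with the lid
- toggle (a joint): angle of the red switch paddle in rad: 0 centred, positive when its top leans to the pump's +y side (towards the lid, green dot), negative to the -y side (outer end, blue dot); stops at +-0.45. A spring of 0.30 N m/rad returns it to 0 when let go; fully over it needs about 5 N at 26 mm above the pivot
- switch_pivot (a point): pivot of the switch on the pump's deck, 134 mm above the work surface, at x -25, y -140 mm in the pump frame; it pivots about the pump's x axis. The green and blue dots (16 mm) lie on the black panel 36 mm to its +y and -y side
- toggle_tip (a point): top of the red paddle, 46 mm above the pivot; the paddle is 18 mm wide (pump x) and 9 mm thick (pump y)
- cap: red plastic bottle cap, round, 30 mm diameter, 18 mm tall, 10 g; origin at the centre of its underside, z axis up. May be absent (as may any of these five, 3 to 5 are there)
- stopper: bottle stopper standing on its black head: head 32 mm diameter, 13 mm tall, cork stem about 20 mm diameter above it, 36 mm tall in all, 18 g; origin at the centre of the head's underside, z axis up along the stem
- nut: brass nut, grip it as a round of 29 mm diameter, 18 mm tall, about 45 g; origin at the centre of its underside, z up
- stone: brown fruit stone, 36 mm long (x), 22 mm wide (y), 20 mm tall, 12 g; origin at the centre of its underside; it does not roll. Its gripping flanks are flat and 30 mm long
- spoon: small steel coffee spoon lying flat, 106 mm long along its x axis; bowl (22 mm wide, 6 mm tall) at the +x end, handle 9 mm wide and 5 mm thick from x +20 to -53 mm, arched: its underside is 6 mm up at x -16 mm and it rests on its tail; 24 g; origin under the middle of its length; balances near its origin
- dish: round white ceramic dish, 204 mm diameter at the rim, 168 mm at the foot, 40 mm tall, wall 5 mm, inner floor 6 mm above its underside; loose, about 0.55 kg; origin at the centre of its underside
- jug: blue plastic jug, 160 mm tall, 124 mm diameter; bystander
- scraper: scraper with a grey handle and steel blade lying flat, 210 mm long; bystander
- washing_up: green squeeze bottle of washing-up liquid, 66 mm diameter, 215 mm tall; bystander
- descaler: white jar with yellow cap, 72 mm diameter, 120 mm tall; bystander
- screwdriver: screwdriver lying flat, 190 mm long; bystander
- trap_nut: white plastic pipe ring, 60 mm diameter, 22 mm tall, lying flat; bystander
- soap: yellow block of soap, 85 x 55 x 28 mm; bystander

How it is judged (in metres and radians):
On the way, in this order (a step that is already met when the one before it is completed fails the run):
1. everything from the well lies in the dish (horizontal distance between each of cap, stopper, nut, stone, spoon and dish below 0.092 m and z of cap in the frame of dish between -0.004 and 0.05 m and linear speed of each of cap, stopper, nut, stone, spoon below 0.03 m/s and z of stopper in the frame of dish between -0.004 and 0.05 m and z of nut in the frame of dish between -0.004 and 0.05 m and z of stone in the frame of dish between -0.004 and 0.05 m and z of spoon in the frame of dish between -0.004 and 0.05 m), for 0.2 s.
2. the lid is pressed shut past its catch (value of joint lid below 0.02 rad), for 0.3 s.
3. the switch is held over towards the blue dot for a second (value of joint toggle below -0.3 rad and value of joint lid below 0.02 rad), for 0.9 s.
4. the switch is back in the middle (value of joint toggle between -0.08 and 0.08 rad), for 0.2 s.
5. the switch is held over towards the green dot for two seconds (value of joint toggle above 0.3 rad and value of joint lid below 0.02 rad), for 1.9 s.
6. the switch is back in the middle again (all of step 4), for 0.2 s.
At the end, for the whole second after the job is handed in: Each thing from the well lies still in the dish (origin within 92 mm of its axis, under 50 mm above its underside); dish upright; lid below 0.02 rad; switch within 0.08 rad of centre. Before: lid shut, switch beyond 0.3 rad to blue for 0.9 s, centred, then to green for 1.9 s (all of step 1 and all of step 6 and angle between dish's own z axis and vertical below 0.2 rad and linear speed of dish below 0.03 m/s and value of joint lid below 0.02 rad); the robot touches nothing.
It fails at once if the switch is pushed over while the lid is not shut (value of joint lid above 0.06 rad and (value of joint toggle above 0.25 rad or value of joint toggle below -0.25 rad)).
It fails at once if a bystander is moved more than 4 cm (distance of any of jug, scraper, washing_up, descaler, screwdriver, trap_nut, soap from where it was at the start of the episode above 0.04 m).
Of cap, stopper, nut, stone, spoon only 3 to 5 are there at a start; the rules pass over those that are not, and their reading is None.
At some moment in a run one of dish may be knocked a few centimetres aside while the robot is not near it.
Once in a run the grip may slacken for a moment while it holds something.
It also fails if it takes over 210 s, if anything falls off the work surface, if the arm or the gripper's body presses on something with over 40 N, if the wrist force passes 120 N, or if a joint passes its speed limit or range.

## Working session

There is one attempt and no reset: what is moved stays moved. The work goes in short steps, Python scripts to look and compute and a tool call to move; the robot and the scene stay as the last step left them, time stands still between calls to the robot, and variables do not carry over. Pictures are saved under pics/ and viewed, and the job is handed in when it is done.

Besides the shell and the picture viewer there is one more tool, called after ">>>" as name(argument=value, ...) on one line, values as JSON. send_rows: Moves the arm, as the interface text tells. Its arguments: {"type":"object","properties":{"rows":{"type":"array","items":{"type":"array","items":{"type":"array","items":{"type":"number"}}}},"force":{"type":"number"}},"required":["rows"]}

```bash
ls; mkdir -p pics; cat > h.py <<'E'
import numpy as np, cv2
from cell import env
def save(cam,fn):
    d=env.read_camera(cam); cv2.imwrite('pics/'+fn,d['color'][:,:,::-1]); return d
def deproj(d,u,v):
    z=d['z_map'][int(v),int(u)]; K=d['K']
    p=np.array([(u-K[0,2])/K[0,0]*z,-(v-K[1,2])/K[1,1]*z,-z,1.]); return (d['pose']@p)[:3]
E
python3 - <<'E'
from h import *
s=env.read_state(); print(s, env.nose_length)
for c in ['scene','side','wrist']:
    d=save(c,c+'0.png'); print(c,d['K'].tolist(),d['pose'].round(3).tolist())
    for n in ['pump','lid','lid_tab','toggle_tip','toggle','cap','stopper','nut','stone','spoon','dish','jug','scraper','washing_up','descaler','screwdriver','trap_nut','soap','well_floor','lid_hinge','switch_pivot']:
        r=env.search_frame(c,n); print(c,n,[(np.round(x['point']).tolist(),round(x['p'],2)) for x in r[:3]])
E
```

```text
pics
{'t': 0.0, 'joint_pos': array([ 1.17401614e+00,  3.20295588e-01,  1.56569988e+00, -2.75700240e-08,
        1.25737271e+00, -1.99908848e-02]), 'qvel': array([-0.00172726,  0.00034209, -0.0002973 , -0.00046276,  0.00043751,
        0.00066202]), 'joint_torque': array([ 5.32865470e-04, -4.15535975e+01, -2.34161872e+01,  2.77753243e-04,
        8.19231849e-03, -1.76337238e-05]), 'tcp_pos': array([211.37836312, 534.23733855, 238.47202121]), 'orientation': array([-1.83648825e-04,  1.87282115e-01,  9.82305768e-01, -8.68563232e-04]), 'contact_force': array([-0.56208163, -0.31859796, -0.28539398]), 'ft_torque': array([-0.01293006,  0.01653439, -0.10384685]), 'opening': 1.0004556324303826} 8.0
scene [[502.43474328626274, 0.0, 270.36029006550035], [0.0, 502.43474328626274, 210.48219659832762], [0.0, 0.0, 1.0]] [[-0.733, -0.551, 0.399, 1055.632], [0.68, -0.606, 0.412, 491.031], [0.015, 0.573, 0.819, 1203.374], [0.0, 0.0, 0.0, 1.0]]
scene pump [([570.0, -84.0, 104.0], 0.98), ([762.0, -190.0, 94.0], 0.26)]
scene lid [([674.0, -64.0, 282.0], 0.72), ([764.0, -55.0, 25.0], 0.67)]
scene lid_tab [
[... 2556 characters left out ...]
([565.0, -164.0, 126.0], 0.73), ([372.0, 141.0, 21.0], 0.34)]
wrist [[341.45522872658717, 0.0, 283.62369273814704], [0.0, 341.45522872658717, 205.57787112388928], [0.0, 0.0, 1.0]] [[0.368, -0.884, -0.289, 135.932], [0.93, 0.35, 0.114, 564.525], [0.0, -0.311, 0.95, 375.028], [0.0, 0.0, 0.0, 1.0]]
wrist pump []
wrist lid []
wrist lid_tab []
wrist toggle_tip []
wrist toggle []
wrist cap []
wrist stopper []
wrist nut []
wrist stone []
wrist spoon []
wrist dish []
wrist jug []
wrist scraper []
wrist washing_up []
wrist descaler []
wrist screwdriver [([277.0, 199.0, 18.0], 0.5)]
wrist trap_nut [([298.0, 388.0, 16.0], 0.97)]
wrist soap []
wrist well_floor []
wrist lid_hinge []
wrist switch_pivot []
```

View pics/scene0.png

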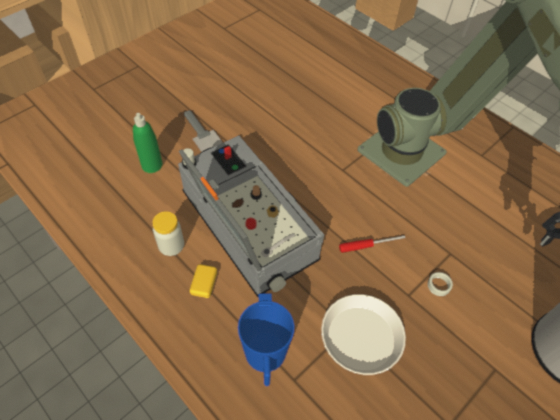

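View pics/side0.png

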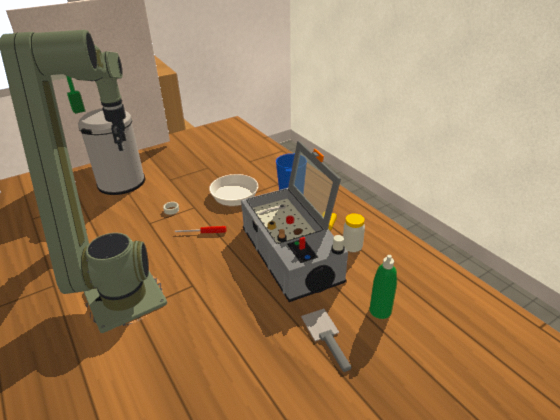

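View pics/wrist0.png

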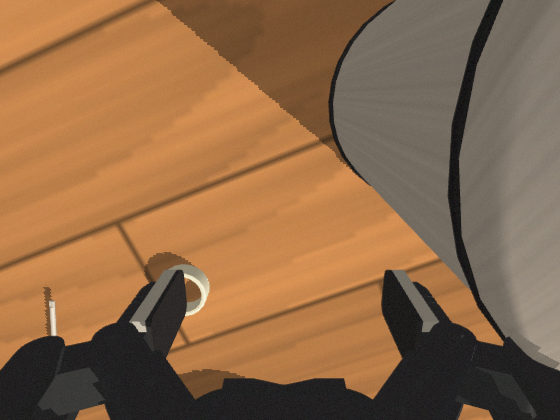

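```bash
python3 - <<'E'
from h import *
d=env.read_camera('scene'); np.savez('s0.npz',**d)
cv2.imwrite('pics/c1.png',cv2.resize(d['color'][125:295,165:335,::-1],(800,800)[:2],interpolation=cv2.INTER_CUBIC)[:600] if 0 else cv2.resize(d['color'][130:295,165:335,::-1],(612,594),interpolation=cv2.INTER_CUBIC))
K=d['K'];z=d['z_map'];v,u=np.mgrid[:420,:560]
P=np.stack([(u-K[0,2])/K[0,0]*z,-(v-K[1,2])/K[1,1]*z,-z,np.ones_like(z)],-1)@d['pose'].T
P=P[...,:3]
# rim/deck pixels
m=(abs(P[...,2]-130)<5)&(P[...,0]>400)&(P[...,0]<760)&(P[...,1]>-350)&(P[...,1]<120)
q=P[m][:,:2].astype(np.float32); print(m.sum(), cv2.minAreaRect(q), np.median(P[m][:,2]))
b=cv2.boxPoints(cv2.minAreaRect(q)); print(b)
# dish
m=(P[...,2]>32)&(P[...,2]<46)&(np.hypot(P[...,0]-560,P[...,1]-330)<150)
print(cv2.minAreaRect(P[m][:,:2].astype(np.float32)),m.sum())
# bin
m=(P[...,1]>450)&(P[...,2]>30); print(P[m].min(0),P[m].max(0))
print(env.read_state()['t'])
E
```

```text
3133 ((605.6809692382812, -127.55557250976562), (413.99822998046875, 322.3704833984375), 82.39266967773438) 130.68854643502777
[[ 418.51117  -311.3946  ]
 [ 738.0444   -354.071   ]
 [ 792.85077    56.283447]
 [ 473.31757    98.95987 ]]
((567.7160034179688, 321.02337646484375), (202.502197265625, 201.11032104492188), 59.297340393066406) 845
[179.77593266 460.94424956  30.00588066] [1055.63199426  697.3313798  1203.37372992]
3.35
```

View pics/c1.png

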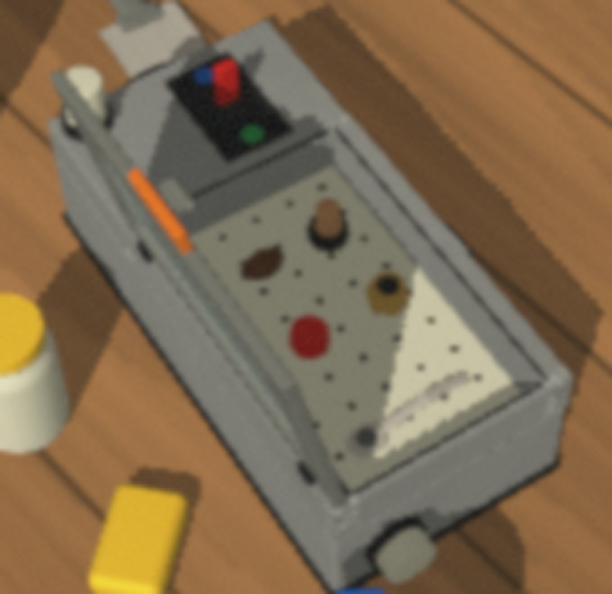

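```bash
cat >> h.py <<'E'
from scipy.spatial.transform import Rotation as R
def rot(q): return R.from_quat([q[1],q[2],q[3],q[0]]).as_matrix()
def shift(target,yaxis_az=None):
    """cm shift in tool axes, yaw deg to bring tool y axis to azimuth (mod 180)"""
    s=env.read_state(); M=rot(s['orientation']); dl=M.T@(np.array(target)-s['tcp_pos'])/10
    az=np.degrees(np.arctan2(M[1,1],M[0,1])); out=dl.round(2).tolist()
    yaw=0
    if yaxis_az is not None:
        yaw=-(yaxis_az-az); yaw=(yaw+90)%180-90
    print('tcp',s['tcp_pos'].round(1),'yaz',round(az,1),'q6',s['joint_pos'].round(2),'shift cm',out,'yaw',round(yaw,1),'F',s['contact_force'].round(1),'open',round(s['opening'],3),'t',s['t'])
def cloud(d):
    K=d['K'];z=d['z_map'];v,u=np.mgrid[:420,:560]
    P=np.stack([(u-K[0,2])/K[0,0]*z,-(v-K[1,2])/K[1,1]*z,-z,np.ones_like(z)],-1)@d['pose'].T
    return P[...,:3]
E
python3 - <<'E'
from h import *
shift([460,-60,300],82.4)
d=np.load('s0.npz'); P=cloud(d)
for u,v in [(209,187),(203,181),(217,195),(545,340),(550,320),(535,350),(227,152),(364,335)]: print(u,v,P[v,u].round())
E
```

```text
tcp [211.6 534.7 239.3] yaz 68.4 q6 [ 1.17  0.32  1.56 -0.    1.26 -0.02] shift cm [-44.98, -46.16, -6.07] yaw -14.0 F [-0.7 -0.3  0.3] open 0.999 t 3.35
209 187 [691. -78. 339.]
203 181 [ 689. -101.  337.]
217 195 [ 586. -207.   87.]
545 340 [271. 630.  59.]
550 320 [243. 609.  95.]
535 350 [282. 632.  15.]
227 152 [ 505. -253.  166.]
364 335 [1056.  491. 1203.]
```

>>> send_rows(rows=[[[-9, -9, -6, -3, 1], [-15, -15, -6, -8, 1], [-20, -20, -6, -14, 1], [-25, -25.5, -6, -14, 1], [-30, -30.5, -6, -14, 1], [-34, -34.5, -6, -14, 1], [-38, -39, -6, -14, 1], [-42, -43, -6, -14, 1], [-45, -46, -6, -14, 1], [-45, -46, -6, -14, 1], [-45, -46, -6, -14, 1], [-45, -46, -6, -14, 1]]])

```text
t: 4.55
tcp_pos: [441.6, -14.0, 298.4]
orientation: [0.001, 0.066, 0.998, 0.0]
contact_force: [1.0, 0.4, -0.3]
opening: 0.997
```

```bash
python3 - <<'E'
from h import *
d=save('wrist','w1.png'); np.savez('w1.npz',**d)
for n in ['cap','stopper','nut','stone','spoon','lid_tab','toggle_tip','pump']:
    r=env.search_frame('wrist',n); print(n,[(np.round(x['point']).tolist(),round(x['p'],2)) for x in r[:3]])
shift([460,-60,300],82.4)
P=cloud(d); m=(abs(P[...,2]-130)<4)&(P[...,0]>420)&(P[...,0]<660)&(P[...,1]>-350)&(P[...,1]<120)
b=cv2.minAreaRect(P[m][:,:2].astype(np.float32)); print(b,cv2.boxPoints(b))
E
```

```text
cap [([575.0, -69.0, 104.0], 0.73)]
stopper [([502.0, -126.0, 106.0], 0.77)]
nut [([519.0, -100.0, 108.0], 0.63), ([509.0, -54.0, 110.0], 0.56)]
stone [([561.0, -138.0, 104.0], 0.65)]
spoon []
lid_tab [([646.0, -58.0, 138.0], 0.57)]
toggle_tip [([498.0, -253.0, 168.0], 0.9)]
pump [([518.0, -102.0, 110.0], 0.56)]
tcp [440.9 -10.6 298.2] yaz 82.6 q6 [-0.05  0.07  1.74  0.    1.33 -1.49] shift cm [-2.54, -4.65, -0.19] yaw 0.2 F [ 0.6 -0.4  0.5] open 1.0 t 5.0
((536.8040771484375, -119.33132934570312), (410.1163635253906, 195.26097106933594), 80.67723083496094) [[ 407.24454  -305.86523 ]
 [ 599.9264   -337.49673 ]
 [ 666.36365    67.202576]
 [ 473.68176    98.834076]]
```

View pics/w1.png

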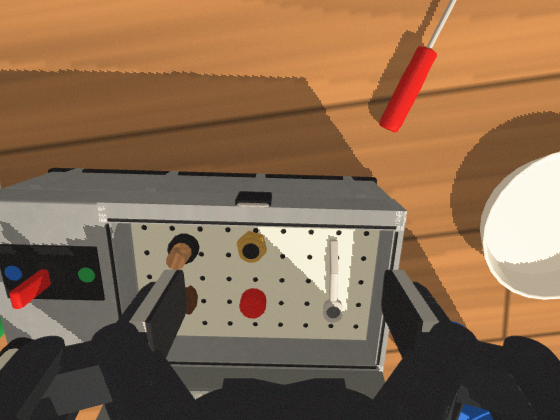

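>>> send_rows(rows=[[[-4, -4.5, 0, 0, 1], [-9, -7.5, 0, 0, 1], [-9, -7.5, 0, 0, 1], [-9, -7.5, 0, 0, 1], [-9, -7.5, 0, 0, 1]]])

```text
t: 5.5
tcp_pos: [520.1, -97.0, 297.7]
orientation: [-0.001, 0.066, 0.998, 0.0]
contact_force: [-0.9, 0.0, 0.6]
opening: 1.004
```

```bash
python3 - <<'E'
from h import *
d=save('wrist','w2.png'); np.savez('w2.npz',**d); P=cloud(d)
for n in ['cap','stopper','nut','stone','spoon']:
    r=env.silhouettes('wrist',n)
    for x in r[:2]:
        m=x['mask']; q=P[m]; v,u=np.nonzero(m)
        print(n,round(x['p'],2),'px',u.mean().round(),v.mean().round(),len(u),'med',np.median(q,0).round(1),'ztop',np.percentile(q[:,2],[5,50,95]).round(1))
        t=q[q[:,2]>np.percentile(q[:,2],95)-4]; b=cv2.minAreaRect(q[:,:2].astype(np.float32)); print('   top mean',t.mean(0).round(1), 'rect',np.round(b[0],1),np.round(b[1],1),round(b[2],1))
shift([500,-60,300],82.4)
E
```

```text
cap 0.83 px 318.0 231.0 714 med [576.8 -68.6 108.7] ztop [ 96.1 108.7 110.2]
   top mean [578.  -68.2 111.7] rect [516.5 -69.8] [154.3  29. ] 1.4
stopper 0.71 px 246.0 168.0 853 med [ 500.5 -129.2  108.9] ztop [ 99.1 108.9 127.9]
   top mean [ 503.  -131.   131.6] rect [ 478. -120.] [31.5 97.3] 66.4
stopper 0.28 px 90.0 196.0 808 med [ 496.9 -251.1  168.9] ztop [144.  168.9 181.4]
   top mean [ 497.1 -252.8  181.2] rect [ 469.5 -188.1] [ 21.1 211.5] 22.0
nut 0.57 px 322.0 166.0 831 med [509.5 -58.1 108.8] ztop [ 92.3 108.8 110.3]
   top mean [510.6 -58.4 110.9] rect [483.8 -62.3] [95.1 31.4] 10.2
stone 0.64 px 14.0 131.0 1778 med [ 439.8 -416.4    9.2] ztop [ 7.9  9.2 10.5]
   top mean [ 439.1 -415.7   11.5] rect [ 455.5 -267.4] [356.2  74.4] 83.1
stone 0.48 px 291.0 343.0 19177 med [ 646.7 -109.9  183.2] ztop [139.5 183.2 222.1]
   top mean [649.1 -82.4 239.7] rect [666.2 -60.6] [404.  211.1] 34.0
spoon 0.96 px 405.0 214.0 1120 med [579.4  24.7  97.8] ztop [ 95.5  97.8 101.5]
   top mean [565.3  24.4 101.5] rect [516.5  -5.4] [212.4  66.9] 29.0
tcp [520.1 -97.4 298.5] yaz 82.5 q6 [-0.21  0.21  1.56  0.    1.36 -1.65] shift cm [2.48, 3.45, -0.16] yaw 0.1 F [-0.4 -1.   0.1] open 1.0 t 5.8
```

View pics/w2.png

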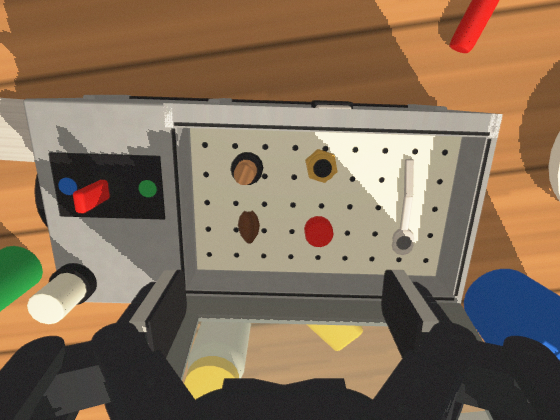

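```bash
python3 - <<'E'
from h import *
d=np.load('w2.npz'); P=cloud(d)
m=np.zeros((420,560),bool)
def at(u,v,r=1): return np.median(P[v-r:v+r+1,u-r:u+r+1].reshape(-1,3),0).round(1)
for n,u,v in [('floor',280,195),('floor',370,230),('floor',300,255),('rimNear',250,110),('rimNear',420,118),('deck',170,230),('deck',60,130),('stone',249,225),('sp tail',408,165),('sp mid',406,200),('sp bowl',403,242),('spmid2',405,215),('green',148,188),('blue',67,186)]: print(n,at(u,v))
hsv=cv2.cvtColor(d['color'],cv2.COLOR_RGB2HSV)
# stone by height
H=P[...,2]
roi=(P[...,0]>460)&(P[...,0]<620)&(P[...,1]>-190)&(P[...,1]<60)&(H<135)
mm=(roi&(H>96)).astype(np.uint8); mm[285:]=0
n,lab,st,c=cv2.connectedComponentsWithStats(mm)
for i in range(1,n):
    if st[i,4]>60:
        q=P[lab==i]; t=q[q[:,2]>np.percentile(q[:,2],50)]
        b=cv2.minAreaRect(q[:,:2].astype(np.float32)); print(c[i].round(),st[i,4],'rect',np.round(b[0],1),np.round(b[1],1),round(b[2],1),'z',np.percentile(q[:,2],[5,50,97]).round(1))
m=(abs(H-130)<4)&(P[...,0]>420)&(P[...,0]<655)&(P[...,1]>-350)&(P[...,1]<120)
b=cv2.minAreaRect(P[m][:,:2].astype(np.float32)); print(b,cv2.boxPoints(b))
E
```

```text
floor [ 538.2 -102.8   91.3]
floor [589.8 -11.9  91.2]
floor [609.4 -90.2  91.7]
rimNear [ 448.6 -116.2  131.1]
rimNear [474.3  27.5 131.3]
deck [ 547.  -209.4  131.2]
deck [ 443.4 -282.2  131.6]
stone [ 559.7 -137.2  111.3]
sp tail [522.8  28.4  96.9]
sp mid [557.2  23.9 101.9]
sp bowl [605.9  21.3  97.3]
spmid2 [574.6  23.4  99.1]
green [ 503.5 -218.2  135. ]
blue [ 492.  -290.2  134.8]
[369. 123.] 4127 rect [467.3 -40.6] [205.7  20.1] 80.7 z [129.7 131.2 132.6]
[181. 154.] 700 rect [ 482.5 -189.6] [ 7.  46.4] 81.2 z [ 98.7 121.6 132.5]
[321. 166.] 761 rect [510.9 -58.2] [32.  28.5] 4.7 z [102.3 108.9 110.5]
[246. 169.] 827 rect [ 503.3 -131. ] [31.5 28.9] 56.2 z [102.1 111.  128.1]
[406. 214.] 1023 rect [568.   23.8] [ 21.5 103.4] 86.5 z [ 96.3  97.9 101.8]
[248. 226.] 529 rect [ 564.1 -138.9] [21.5 36.2] 89.0 z [103.4 109.2 112.6]
[318. 232.] 676 rect [579.6 -68.3] [28.6 28.7] 82.7 z [ 99.8 108.7 110.3]
[224. 279.] 362 rect [ 617.6 -172.9] [34.5  2.2] 81.8 z [ 97.7 109.6 120.7]
((540.909423828125, -119.07347106933594), (414.31488037109375, 199.02955627441406), 82.23116302490234) [[ 414.30518 -310.87744]
 [ 611.50793 -337.7816 ]
 [ 667.5137    72.7305 ]
 [ 470.3109    99.63464]]
```

```bash
python3 - <<'E'
from h import *
shift([511,-58,102],82)
E
```

```text
tcp [520.1 -97.4 298.5] yaz 82.5 q6 [-0.21  0.21  1.56  0.    1.36 -1.65] shift cm [1.43, 3.79, 19.65] yaw 0.5 F [-0.4 -1.   0.1] open 1.0 t 5.8
```

>>> send_rows(rows=[[[1.4, 3.8, 2, 0, 0.18], [1.4, 3.8, 6, 0, 0.18], [1.4, 3.8, 10, 0, 0.18], [1.4, 3.8, 13, 0, 0.18], [1.4, 3.8, 16, 0, 0.18], [1.4, 3.8, 18, 0, 0.18], [1.4, 3.8, 19.6, 0, 0.18], [1.4, 3.8, 19.6, 0, 0.18], [1.4, 3.8, 19.6, 0, 0.18], [1.4, 3.8, 19.6, 0, 0.18]]], force=60)

```text
t: 6.8
tcp_pos: [512.5, -58.6, 103.3]
orientation: [0.001, 0.066, 0.998, -0.0]
contact_force: [-0.3, 1.0, 0.6]
opening: 0.591
```

```bash
python3 - <<'E'
from h import *
save('wrist','w3.png'); shift([511,-58,102],82)
E
```

```text
tcp [512.5 -58.7 103.3] yaz 82.4 q6 [-0.14  0.36  1.89  0.    0.89 -1.57] shift cm [0.16, 0.05, 0.13] yaw 0.4 F [-0.   1.  -0.4] open 0.59 t 6.85
```

View pics/w3.png

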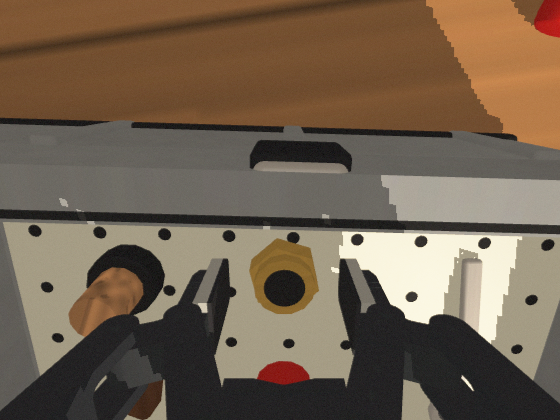

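The nut (285,275) stands between the pads at (215,290) and (358,290). Closing and lifting.

>>> send_rows(rows=[[[0, 0, 0.1, 0, -1], [0, 0, 0.1, 0, -1], [0, 0, 0.1, 0, -1], [0, 0, 0.1, 0, -1], [0, 0, 0.1, 0, -1], [0, 0, -3, 0, -1], [0, 0, -7, 0, -1], [0, 0, -11, 0, -1], [0, 0, -11, 0, -1]]])

```text
t: 7.75
tcp_pos: [514.9, -59.1, 217.6]
orientation: [0.006, 0.066, 0.998, -0.0]
contact_force: [-0.8, -1.3, -0.1]
opening: 0.308
```

```bash
cat >> h.py <<'E'
def dish():
    d=env.read_camera('scene'); P=cloud(d)
    m=(P[...,2]>30)&(P[...,2]<50)&(np.hypot(P[...,0]-560,P[...,1]-330)<190)
    r=env.silhouettes('scene','dish')
    for x in r[:2]: print('dish mask',round(x['p'],2),np.median(P[x['mask']],0).round(1))
    k=P[m][:,:2].astype(np.float32)
    b=cv2.minEnclosingCircle(k); print('dish',np.round(b[0],1),round(b[1],1),len(k)); return d,P
E
python3 - <<'E'
from h import *
dish(); save('wrist','w4.png'); shift([612,320,210],82)
E
```

```text
dish mask 0.6 [558.5 320.8   8.4]
dish [567.9 319.8] 103.5 947
tcp [511.  -58.5 211.4] yaz 82.4 q6 [-0.14  0.25  1.74  0.    1.15 -1.57] shift cm [-5.01, 38.86, 0.14] yaw 0.4 F [-0.4 -0.  -1.2] open 0.311 t 7.9
```

View pics/w4.png

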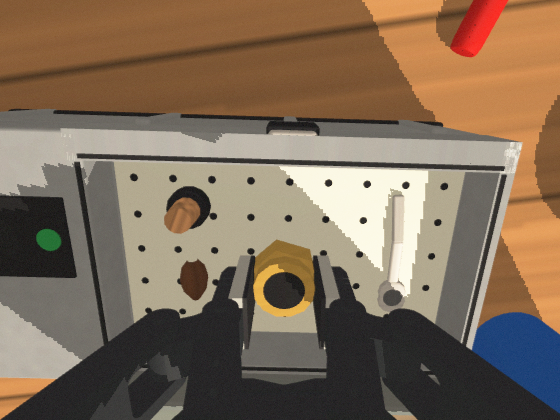

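>>> send_rows(rows=[[[-1, 5, 0, 0, -1], [-2, 10, 0, 0, -1], [-2.5, 15, 0, 0, -1], [-3, 20, 0, 0, -1], [-4, 25, 0, 0, -1], [-4.5, 30, 0, 0, -1], [-5.1, 35, 0, 0, -1], [-5.1, 38.9, 1, 0, -1], [-5.1, 38.9, 3, 0, -1], [-5.1, 38.9, 7, 0, -1], [-5.1, 38.9, 11, 0, -1], [-5.1, 38.9, 11, 0, -1]]])

```text
t: 9.1
tcp_pos: [608.6, 318.0, 93.3]
orientation: [-0.008, 0.066, 0.998, -0.004]
contact_force: [-1.1, -0.5, -1.1]
opening: 0.31
```

```bash
python3 - <<'E'
from h import *
save('wrist','w5.png'); shift([613,320,20],82)
E
```

```text
tcp [611.  319.   97.4] yaz 82.4 q6 [ 0.46  0.61  1.46  0.    1.09 -0.97] shift cm [-0.25, 0.17, 7.73] yaw 0.4 F [ 0.2 -0.4  0.5] open 0.313 t 9.15
```

View pics/w5.png

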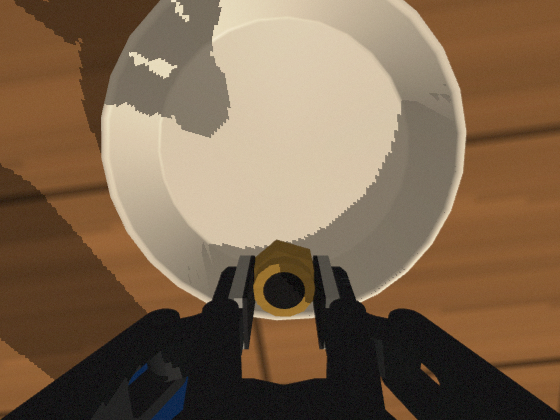

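>>> send_rows(rows=[[[0, 0, 4, 0, -1], [0, 0, 7, 0, -1], [0, 0, 7.6, 0, -1], [0, 0, 7.6, 0, -1], [0, 0, 7.6, 0, 0], [0, 0, 7.6, 0, 0], [0, 0, 7.6, 0, 0], [0, 0, 4, 0, 0], [0, 0, 0, 0, 0], [0, 0, -5, 0, 0], [0, 0, -10, 0, 0], [0, 0, -12, 0, 0]]])

```text
t: 10.35
tcp_pos: [615.5, 321.2, 229.7]
orientation: [0.005, 0.066, 0.998, 0.003]
contact_force: [0.5, 0.3, -0.5]
opening: 0.499
```

```bash
python3 - <<'E'
from h import *
save('wrist','w6.png'); shift([580,-68,210],82)
E
```

```text
tcp [616.1 321.5 231.4] yaz 82.4 q6 [ 0.46  0.51  1.28  0.    1.34 -0.97] shift cm [-1.54, -39.1, 1.84] yaw 0.4 F [ 1.1 -0.4  2.1] open 0.5 t 10.4
```

View pics/w6.png

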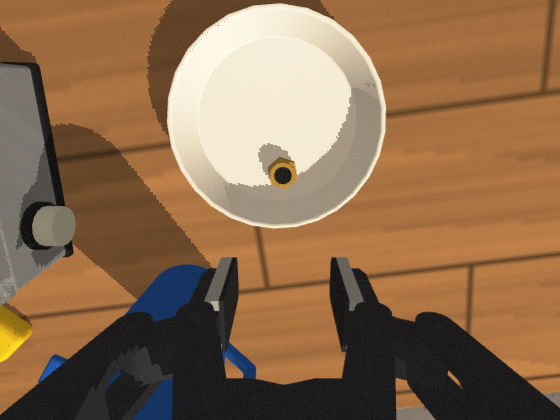

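>>> send_rows(rows=[[[0, -5, 0, 0, 0.18], [-0.3, -10, 0, 0, 0.18], [-0.6, -15, 0, 0, 0.18], [-0.9, -20, 0, 0, 0.18], [-1.2, -25, 0, 0, 0.18], [-1.5, -30, 0, 0, 0.18], [-1.5, -35, 0, 0, 0.18], [-1.5, -39.1, 0, 0, 0.18], [-1.5, -39.1, 0, 0, 0.18], [-1.5, -39.1, 2, 0, 0.18], [-1.5, -39.1, 4, 0, 0.18], [-1.5, -39.1, 5, 0, 0.18]]])

```text
t: 11.6
tcp_pos: [575.9, -68.5, 170.4]
orientation: [-0.001, 0.066, 0.998, 0.0]
contact_force: [-0.1, -0.4, 0.3]
opening: 0.59
```

```bash
python3 - <<'E'
from h import *
save('wrist','w7.png'); shift([580,-68,102],82)
E
```

```text
tcp [575.4 -68.4 169.3] yaz 82.4 q6 [-0.14  0.38  1.66  0.    1.11 -1.58] shift cm [-0.48, 0.09, 6.73] yaw 0.4 F [-1.1 -0.4 -2.1] open 0.584 t 11.65
```

View pics/w7.png

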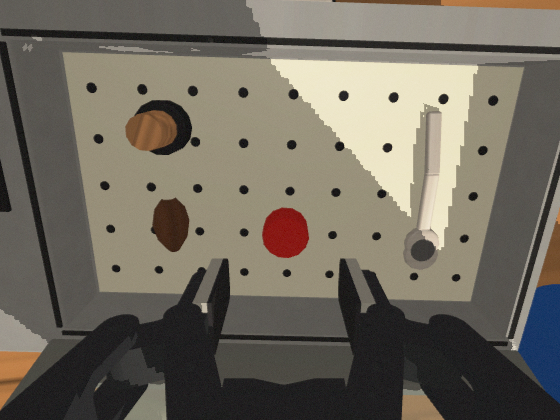

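>>> send_rows(rows=[[[-0.5, 0.1, 3, 0, 0.18], [-0.5, 0.1, 5.5, 0, 0.18], [-0.5, 0.1, 6.7, 0, 0.18], [-0.5, 0.1, 6.7, 0, 0.18], [-0.5, 0.1, 6.7, 0, -1], [-0.5, 0.1, 6.7, 0, -1], [-0.5, 0.1, 6.7, 0, -1], [-0.5, 0.1, 6.7, 0, -1], [-0.5, 0.1, 3, 0, -1], [-0.5, 0.1, -1, 0, -1], [-0.5, 0.1, -4, 0, -1], [-0.5, 0.1, -4, 0, -1]]])

```text
t: 12.85
tcp_pos: [584.5, -69.4, 217.4]
orientation: [0.005, 0.066, 0.998, -0.0]
contact_force: [1.1, 0.1, -0.2]
opening: 0.312
```

```bash
python3 - <<'E'
from h import *
dish(); save('wrist','w8.png'); shift([523,320,210],82)
E
```

```text
dish mask 0.7 [557.2 321.4   8.5]
dish [567.3 323. ] 102.7 939
tcp [581.3 -68.9 211.4] yaz 82.4 q6 [-0.14  0.35  1.58  0.    1.2  -1.58] shift cm [10.92, 37.78, 0.16] yaw 0.4 F [-0.8 -1.1 -0.9] open 0.314 t 13.0
```

View pics/w8.png

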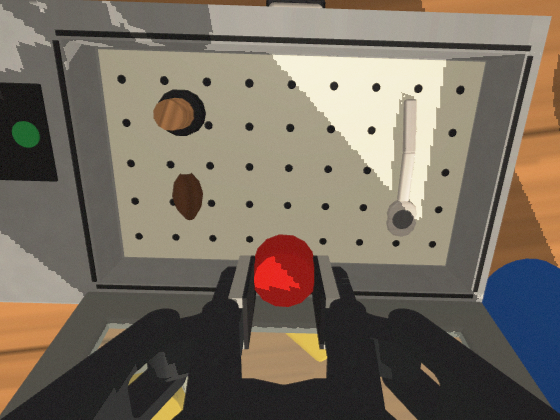

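>>> send_rows(rows=[[[1, 5, 0, 0, -1], [3, 10, 0, 0, -1], [5, 15, 0, 0, -1], [6.5, 20, 0, 0, -1], [8, 25, 0, 0, -1], [9.5, 30, 0, 0, -1], [10.9, 35, 0, 0, -1], [10.9, 37.8, 1, 0, -1], [10.9, 37.8, 3, 0, -1], [10.9, 37.8, 7, 0, -1], [10.9, 37.8, 11, 0, -1], [10.9, 37.8, 11, 0, -1]]])

```text
t: 14.2
tcp_pos: [519.2, 317.6, 95.0]
orientation: [-0.007, 0.066, 0.998, -0.004]
contact_force: [-0.2, -0.6, -0.5]
opening: 0.312
```

```bash
python3 - <<'E'
from h import *
save('wrist','w9.png'); shift([523,320,20],82)
E
```

```text
tcp [521.5 318.8  98.4] yaz 82.4 q6 [ 0.53  0.49  1.66  0.    0.99 -0.91] shift cm [-0.19, 0.18, 7.84] yaw 0.4 F [1.  0.1 0.3] open 0.31 t 14.25
```

View pics/w9.png

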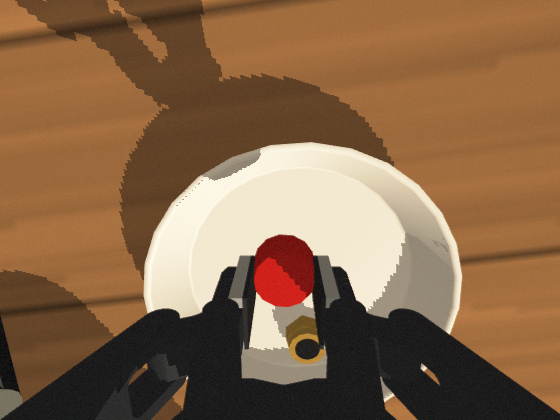

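>>> send_rows(rows=[[[0, 0, 4, 0, -1], [0, 0, 7, 0, -1], [0, 0, 7.7, 0, -1], [0, 0, 7.7, 0, -1], [0, 0, 7.7, 0, 0], [0, 0, 7.7, 0, 0], [0, 0, 7.7, 0, 0], [0, 0, 4, 0, 0], [0, 0, 0, 0, 0], [0, 0, -5, 0, 0], [0, 0, -10, 0, 0], [0, 0, -12, 0, 0]]])

```text
t: 15.45
tcp_pos: [525.6, 321.2, 229.0]
orientation: [0.005, 0.066, 0.998, 0.003]
contact_force: [0.3, 0.1, -0.0]
opening: 0.498
```

```bash
python3 - <<'E'
from h import *
save('wrist','w10.png'); shift([503,-131,210],82)
E
```

```text
tcp [526.3 321.5 230.5] yaz 82.4 q6 [ 0.53  0.38  1.49  0.    1.25 -0.91] shift cm [-3.64, -45.18, 1.71] yaw 0.4 F [0.7 0.5 1.4] open 0.497 t 15.5
```

View pics/w10.png

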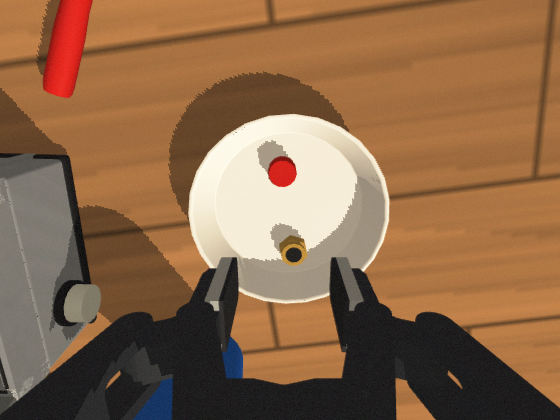

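>>> send_rows(rows=[[[-0.4, -5, 0, 0, 0.18], [-0.8, -10, 0, 0, 0.18], [-1.2, -15, 0, 0, 0.18], [-1.6, -20, 0, 0, 0.18], [-2, -25, 0, 0, 0.18], [-2.4, -30, 0, 0, 0.18], [-2.8, -35, 0, 0, 0.18], [-3.2, -40, 0, 0, 0.18], [-3.6, -45.2, 0, 0, 0.18], [-3.6, -45.2, 1, 0, 0.18], [-3.6, -45.2, 3, 0, 0.18], [-3.6, -45.2, 5, 0, 0.18]]])

```text
t: 16.7
tcp_pos: [499.6, -132.7, 171.4]
orientation: [0.0, 0.067, 0.998, 0.0]
contact_force: [0.2, 0.2, -0.2]
opening: 0.591
```

```bash
python3 - <<'E'
from h import *
save('wrist','w11.png'); shift([503,-131,116],82)
E
```

```text
tcp [ 497.4 -131.8  167.9] yaz 82.4 q6 [-0.28  0.29  1.81  0.    1.06 -1.72] shift cm [-0.58, 0.14, 5.19] yaw 0.4 F [-1.3  1.2 -1.9] open 0.588 t 16.75
```

View pics/w11.png

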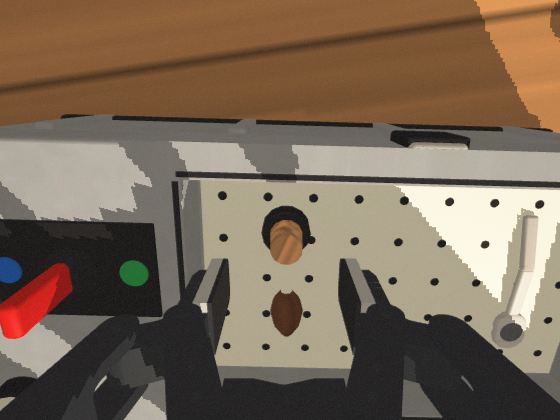

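>>> send_rows(rows=[[[-0.5, 0.1, 2, 0, 0.18], [-0.5, 0.1, 4, 0, 0.18], [-0.5, 0.1, 5.2, 0, 0.18], [-0.5, 0.1, 5.2, 0, 0.18], [-0.5, 0.1, 5.2, 0, -1], [-0.5, 0.1, 5.2, 0, -1], [-0.5, 0.1, 5.2, 0, -1], [-0.5, 0.1, 5.2, 0, -1], [-0.5, 0.1, 5.2, 0, -1], [-0.5, 0.1, 1, 0, -1], [-0.5, 0.1, -3, 0, -1], [-0.5, 0.1, -6, 0, -1]]])

```text
t: 17.95
tcp_pos: [505.3, -132.6, 234.4]
orientation: [0.001, 0.066, 0.998, -0.0]
contact_force: [0.5, 0.3, -0.4]
opening: 0.199
```

```bash
python3 - <<'E'
from h import *
dish(); save('wrist','w12.png'); shift([568,320,225],82)
E
```

```text
dish mask 0.81 [559.5 321.7   8.6]
dish [567.4 322. ] 102.3 956
tcp [ 505.9 -132.8  234.2] yaz 82.4 q6 [-0.28  0.24  1.69 -0.    1.2  -1.72] shift cm [-0.17, 45.7, 0.88] yaw 0.4 F [ 0.6 -0.4 -0.2] open 0.199 t 18.1
```

View pics/w12.png

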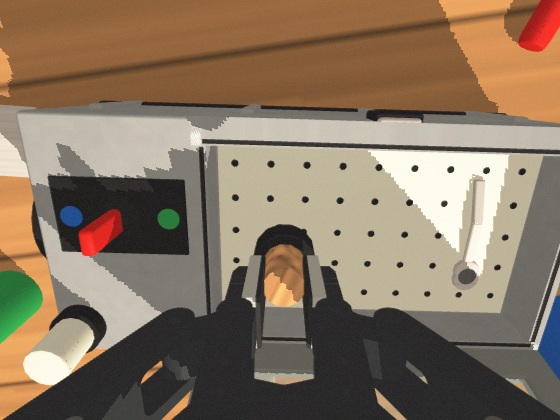

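>>> send_rows(rows=[[[0, 5, 0, 0, -1], [-0.1, 10, 0, 0, -1], [-0.1, 15, 0, 0, -1], [-0.2, 20, 0, 0, -1], [-0.2, 25, 0, 0, -1], [-0.2, 30, 0, 0, -1], [-0.2, 35, 0, 0, -1], [-0.2, 40, 0, 0, -1], [-0.2, 45.7, 2, 0, -1], [-0.2, 45.7, 6, 0, -1], [-0.2, 45.7, 10, 0, -1], [-0.2, 45.7, 10, 0, -1]]])

```text
t: 19.3
tcp_pos: [562.6, 318.5, 124.0]
orientation: [-0.007, 0.066, 0.998, -0.004]
contact_force: [-0.1, -0.7, 0.0]
opening: 0.2
```

```bash
python3 - <<'E'
from h import *
save('wrist','w13.png'); shift([568,320,34],82)
E
```

```text
tcp [564.9 319.2 128. ] yaz 82.4 q6 [ 0.5   0.52  1.53 -0.    1.1  -0.94] shift cm [-0.37, 0.17, 9.4] yaw 0.4 F [ 0.5  0.5 -0.1] open 0.197 t 19.35
```

View pics/w13.png

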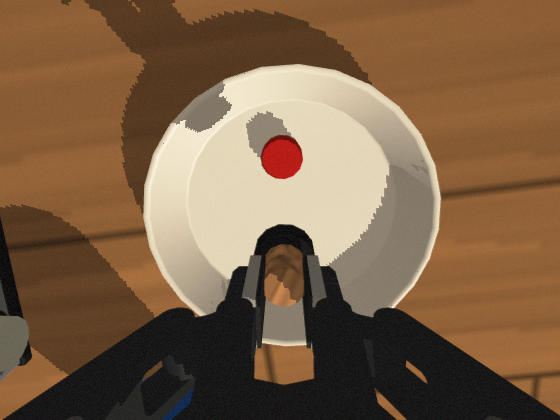

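>>> send_rows(rows=[[[-0.2, 0.1, 4, 0, -1], [-0.2, 0.1, 7, 0, -1], [-0.2, 0.1, 9, 0, -1], [-0.2, 0.1, 9.2, 0, -1], [-0.2, 0.1, 9.2, 0, -1], [-0.2, 0.1, 9.2, 0, -0.1], [-0.2, 0.1, 9.2, 0, -0.1], [-0.2, 0.1, 9.2, 0, -0.1], [0, 0, 6, 0, -0.1], [0, 0, 2, 0, -0.1], [0, 0, -3, 0, -0.1], [0, 0, -8, 0, -0.1]]])

```text
t: 20.55
tcp_pos: [566.9, 320.2, 214.2]
orientation: [0.0, 0.066, 0.998, 0.0]
contact_force: [0.4, 0.8, 0.0]
opening: 0.451
```

```bash
python3 - <<'E'
from h import *
save('wrist','w14.png'); shift([564,-139,210],82)
E
```

```text
tcp [570.7 322.3 224.6] yaz 82.4 q6 [ 0.5   0.45  1.4   0.    1.27 -0.94] shift cm [-5.41, -45.83, 1.06] yaw 0.4 F [3.1 2.6 6.4] open 0.449 t 20.6
```

View pics/w14.png

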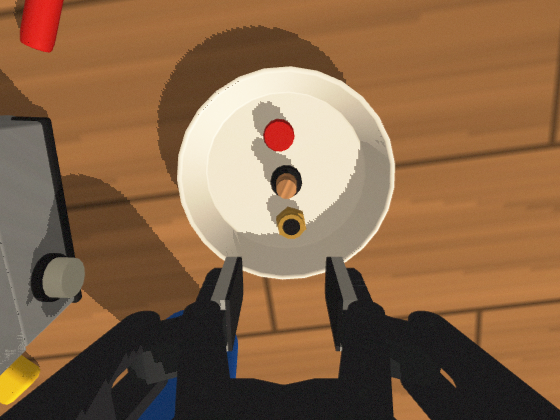

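>>> send_rows(rows=[[[-0.5, -5, 0, -2, 0.1], [-1, -10, 0, -6, 0.1], [-1.6, -15, 0, -6, 0.1], [-2.2, -20, 0, -6, 0.1], [-2.8, -25, 0, -6, 0.1], [-3.5, -30, 0, -6, 0.1], [-4.2, -35, 0, -6, 0.1], [-4.8, -40, 0, -6, 0.1], [-5.4, -45.8, 0, -6, 0.1], [-5.4, -45.8, 1, -6, 0.1], [-5.4, -45.8, 3, -6, 0.1], [-5.4, -45.8, 5, -6, 0.1]]])

```text
t: 21.8
tcp_pos: [560.3, -141.0, 161.7]
orientation: [0.001, 0.015, 1.0, 0.0]
contact_force: [0.3, -0.1, -0.2]
opening: 0.549
```

```bash
python3 - <<'E'
from h import *
d=save('wrist','w15.png'); shift([564,-139,102],88.5)
P=cloud(d);H=P[...,2]
mm=((P[...,0]>460)&(P[...,0]<610)&(P[...,1]>-185)&(P[...,1]<60)&(H<125)&(H>95)).astype(np.uint8)
n,lab,st,c=cv2.connectedComponentsWithStats(mm)
for i in range(1,n):
    if st[i,4]>150:
        q=P[lab==i]; b=cv2.minAreaRect(q[:,:2].astype(np.float32)); print(c[i].round(),st[i,4],'rect',np.round(b[0],1),np.round(b[1],1),round(b[2],1),'z',np.percentile(q[:,2],[5,50,97]).round(1))
E
```

```text
tcp [ 558.2 -140.   158. ] yaz 88.4 q6 [-0.27  0.39  1.68  0.    1.08 -1.81] shift cm [-0.61, 0.11, 5.59] yaw -0.1 F [-1.8  1.2 -2.5] open 0.55 t 21.85
[412.  75.] 1748 rect [473.3 -65.9] [163.5   0.4] 80.6 z [ 97.  111.4 124.3]
[193.  70.] 415 rect [ 467.1 -184. ] [ 1.  14.4] 80.7 z [ 97.2 111.8 124.1]
[540. 247.] 2009 rect [565.7  22.1] [22.6 88.4] 88.2 z [ 95.9  97.8 101.6]
[286. 237.] 1481 rect [ 564.1 -139.3] [22.4 35.6] 86.6 z [103.2 109.2 112.7]
```

View pics/w15.png

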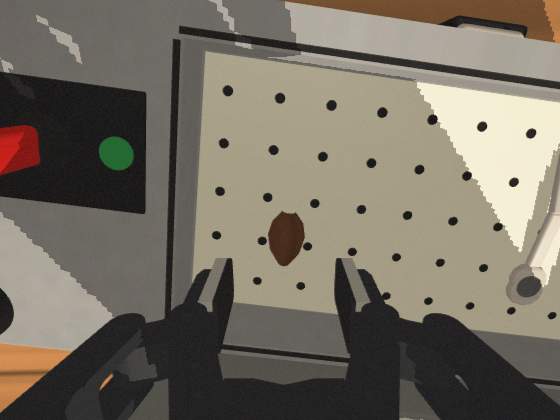

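>>> send_rows(rows=[[[-0.5, 0.1, 2, 0, 0.1], [-0.5, 0.1, 4, 0, 0.1], [-0.5, 0.1, 5.5, 0, 0.1], [-0.5, 0.1, 5.5, 0, 0.1], [-0.5, 0.1, 5.5, 0, -1], [-0.5, 0.1, 5.5, 0, -1], [-0.5, 0.1, 5.5, 0, -1], [-0.5, 0.1, 5.5, 0, -1], [-0.5, 0.1, 5.5, 0, -1], [-0.5, 0.1, 1, 0, -1], [-0.5, 0.1, -3, 0, -1], [-0.5, 0.1, -5, 0, -1]]])

```text
t: 23.05
tcp_pos: [566.6, -140.3, 215.9]
orientation: [0.003, 0.014, 1.0, -0.001]
contact_force: [0.6, -0.3, -0.2]
opening: 0.233
```

```bash
python3 - <<'E'
from h import *
dish(); save('wrist','w16.png'); shift([565,280,210],88)
E
```

```text
dish mask 0.75 [558.1 323.5   8.8]
dish [567.4 323.1] 103.0 1012
tcp [ 565.8 -140.1  213.3] yaz 88.4 q6 [-0.26  0.35  1.59  0.    1.2  -1.81] shift cm [1.25, 41.99, 0.3] yaw 0.4 F [-0.7 -0.5 -1.4] open 0.234 t 23.2
```

View pics/w16.png

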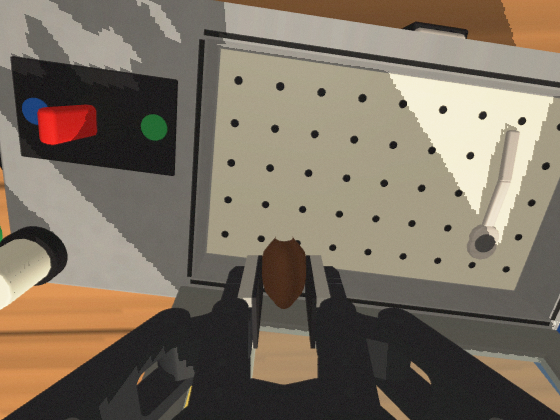

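>>> send_rows(rows=[[[0.4, 5, 0, 0, -1], [0.8, 10, 0, 0, -1], [1.2, 15, 0, 0, -1], [1.6, 20, 0, 0, -1], [2, 25, 0, 0, -1], [2.4, 30, 0, 0, -1], [2.8, 35, 0, 0, -1], [3.2, 41.9, 0, 0, -1], [3.2, 41.9, 2, 0, -1], [3.2, 41.9, 6, 0, -1], [3.2, 41.9, 9, 0, -1], [3.2, 41.9, 9, 0, -1]]])

```text
t: 24.4
tcp_pos: [540.8, 278.2, 115.6]
orientation: [-0.006, 0.014, 1.0, -0.003]
contact_force: [-0.3, -0.4, -0.6]
opening: 0.227
```

```bash
python3 - <<'E'
from h import *
save('wrist','w17.png'); shift([545,278,20],88)
E
```

```text
tcp [542.8 278.9 118.7] yaz 88.4 q6 [ 0.46  0.47  1.64  0.    1.03 -1.09] shift cm [-0.29, -0.05, 9.87] yaw 0.4 F [-0.  -0.   0.5] open 0.234 t 24.45
```

View pics/w17.png

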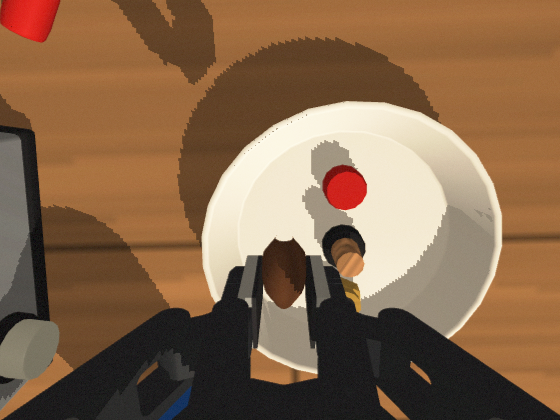

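>>> send_rows(rows=[[[0, -0.2, 4, 0, -1], [0, -0.2, 7, 0, -1], [0, -0.2, 9, 0, -1], [0, -0.2, 9.5, 0, -1], [0, -0.2, 9.5, 0, -1], [0, -0.2, 9.5, 0, -0.34], [0, -0.2, 9.5, 0, -0.34], [0, -0.2, 9.5, 0, -0.34], [0, 0, 6, 0, -0.34], [0, 0, 2, 0, -0.34], [0, 0, -3, 0, -0.34], [0, 0, -8, 0, -0.34]]])

```text
t: 25.65
tcp_pos: [544.6, 279.7, 204.3]
orientation: [0.0, 0.014, 1.0, 0.0]
contact_force: [1.1, -0.0, -0.0]
opening: 0.327
```

```bash
python3 - <<'E'
from h import *
d=save('wrist','w18.png'); P=cloud(d)
H=P[...,2]
mm=((abs(P[...,0]-567)<75)&(abs(P[...,1]-321)<75)&(H<60)&(H>13)).astype(np.uint8)
n,lab,st,c=cv2.connectedComponentsWithStats(mm)
for i in range(1,n):
    if st[i,4]>60: print(c[i].round(),st[i,4],P[lab==i].mean(0).round(),P[lab==i].max(0).round())
shift([566,24,210],86.5)
E
```

```text
[400. 135.] 659 [502. 386.  26.] [523. 396.  43.]
[256. 141.] 591 [504. 256.  27.] [530. 278.  43.]
[326. 158.] 813 [521. 321.  24.] [537. 336.  28.]
[282. 181.] 632 [542. 279.  25.] [562. 290.  30.]
[327. 206.] 850 [566. 321.  30.] [583. 337.  45.]
[326. 245.] 625 [610. 321.  23.] [627. 336.  27.]
[267. 264.] 934 [629. 261.  26.] [642. 289.  42.]
[387. 263.] 1020 [630. 383.  26.] [642. 396.  42.]
tcp [548.7 281.7 214.3] yaz 88.4 q6 [ 0.46  0.39  1.52  0.    1.21 -1.09] shift cm [-2.44, -25.71, 0.25] yaw 1.9 F [2.9 0.6 5.3] open 0.33 t 25.7
```

View pics/w18.png

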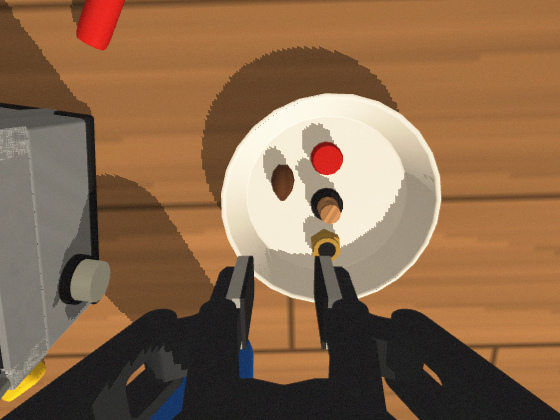

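>>> send_rows(rows=[[[-0.5, -5, 0, 1, -0.3], [-1, -10, 0, 2, -0.3], [-1.5, -15, 0, 2, -0.3], [-2, -20, 0, 2, -0.3], [-2.3, -25.7, 0, 2, -0.3], [-2.3, -25.7, 1, 2, -0.3], [-2.3, -25.7, 3, 2, -0.3], [-2.3, -25.7, 6, 2, -0.3], [-2.3, -25.7, 6, 2, -0.3], [-2.3, -25.7, 6, 2, -0.3]]])

```text
t: 26.7
tcp_pos: [560.8, 22.9, 142.2]
orientation: [-0.0, 0.031, 1.0, 0.0]
contact_force: [0.5, -0.6, -0.2]
opening: 0.349
```

```bash
python3 - <<'E'
from h import *
d=save('wrist','w19.png'); shift([564,24,99.5],86.5)
P=cloud(d);H=P[...,2]
mm=((P[...,0]>510)&(P[...,0]<625)&(P[...,1]>-20)&(P[...,1]<50)&(H<125)&(H>95)).astype(np.uint8)
n,lab,st,c=cv2.connectedComponentsWithStats(mm)
for i in range(1,n):
    if st[i,4]>150:
        q=P[lab==i]; b=cv2.minAreaRect(q[:,:2].astype(np.float32)); print(c[i].round(),st[i,4],'rect',np.round(b[0],1),np.round(b[1],1),round(b[2],1),'z',np.percentile(q[:,2],[5,50,97]).round(1))
        for x in range(515,630,10):
            k=q[abs(q[:,0]-x)<3]; 
            if len(k): print(x,k[:,1].min().round(1),k[:,1].max().round(1),np.median(k[:,2]).round(1))
E
```

```text
tcp [561.5  22.9 143. ] yaz 86.4 q6 [ 0.02  0.38  1.74  0.    1.03 -1.49] shift cm [-0.23, 0.12, 4.36] yaw -0.1 F [ 0.3 -0.4  0.7] open 0.351 t 26.75
[288. 259.] 3174 rect [568.7  24.7] [ 22.3 105.1] 85.6 z [ 96.1  97.9 101.7]
515 26.7 34.3 96.0
525 25.6 34.1 97.3
535 24.4 33.6 98.7
545 23.2 32.4 100.4
555 22.5 31.3 101.4
565 21.3 30.3 100.2
575 20.1 29.2 99.0
585 19.4 28.1 97.8
595 12.0 32.3 96.9
605 10.7 33.3 97.5
615 10.8 31.5 97.2
```

View pics/w19.png

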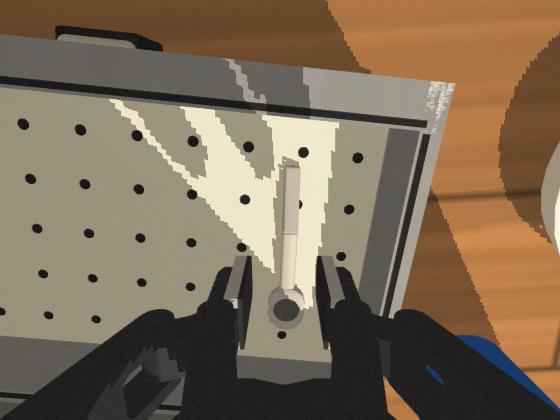

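>>> send_rows(rows=[[[0.1, 0.3, 2, 2, -0.3], [0.1, 0.3, 4, 2, -0.3], [0.1, 0.3, 4.4, 2, -0.3], [0.1, 0.3, 4.4, 2, -0.3], [0.1, 0.3, 4.4, 2, -1], [0.1, 0.3, 4.4, 2, -1], [0.1, 0.3, 4.4, 2, -1], [0.1, 0.3, 4.4, 2, -1], [0.1, 0.3, 4.4, 2, -1], [0.1, 0.3, 1, 2, -1], [0.1, 0.3, -3, 2, -1], [0.1, 0.3, -6, 2, -1]]])

```text
t: 27.95
tcp_pos: [560.4, 25.3, 204.3]
orientation: [0.001, 0.049, 0.999, 0.0]
contact_force: [0.2, -0.3, -1.1]
opening: 0.079
```

```bash
python3 - <<'E'
from h import *
dish(); save('wrist','w20.png'); shift([562,363,210],88)
E
```

```text
dish mask 0.61 [559.3 325.3   8.7]
dish mask 0.43 [ 427.9 -467.6   10.5]
dish [567.3 322.8] 103.1 1027
tcp [561.2  25.3 204.4] yaz 84.4 q6 [ 0.02  0.32  1.65 -0.    1.16 -1.45] shift cm [3.2, 33.62, -0.56] yaw -3.6 F [-0.  -0.8 -0.2] open 0.078 t 28.1
```

View pics/w20.png

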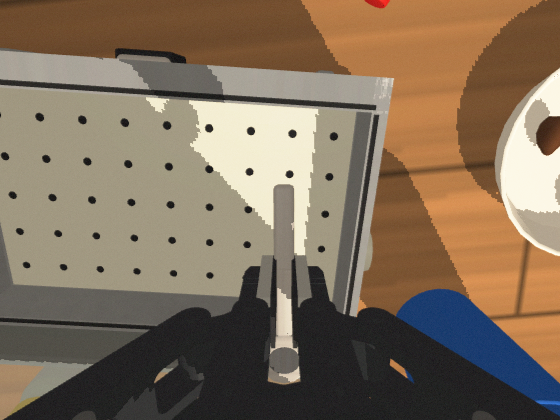

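>>> send_rows(rows=[[[0.5, 5, 0, -1, -1], [1, 10, 0, -5, -1], [1.5, 15, 0, -5.6, -1], [2, 20, 0, -5.6, -1], [2.5, 25, 0, -5.6, -1], [3, 30, 0, -5.6, -1], [3.3, 33.5, 0, -5.6, -1], [3.3, 33.5, 0, -5.6, -1], [3.3, 33.5, 2, -5.6, -1], [3.3, 33.5, 6, -5.6, -1], [3.3, 33.5, 9, -5.6, -1], [3.3, 33.5, 9, -5.6, -1]]])

```text
t: 29.3
tcp_pos: [556.4, 358.9, 106.0]
orientation: [-0.005, 0.0, 1.0, -0.004]
contact_force: [-0.6, -0.9, -0.4]
opening: 0.075
```

```bash
python3 - <<'E'
from h import *
save('wrist','w21.png'); shift([560,361,17],90)
E
```

```text
tcp [558.2 360.1 109.1] yaz 90.0 q6 [ 0.56  0.56  1.52 -0.    1.08 -1.01] shift cm [-0.23, 0.13, 9.21] yaw -0.0 F [-0.7 -0.4  0.3] open 0.075 t 29.35
```

View pics/w21.png

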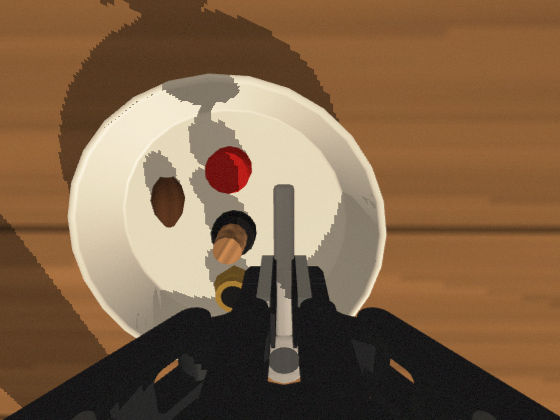

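>>> send_rows(rows=[[[0, 0.1, 4, 0, -1], [0, 0.1, 7, 0, -1], [0, 0.1, 9, 0, -1], [0, 0.1, 9, 0, -1], [0, 0.1, 9, 0, -1], [0, 0.1, 9, 0, -0.65], [0, 0.1, 9, 0, -0.65], [0, 0.1, 9, 0, -0.65], [0, 0, 6, 0, -0.65], [0, 0, 2, 0, -0.65], [0, 0, -3, 0, -0.65], [0, 0, -8, 0, -0.65]]])

```text
t: 30.55
tcp_pos: [559.5, 361.8, 194.1]
orientation: [-0.0, -0.0, 1.0, -0.0]
contact_force: [1.6, 0.8, 0.6]
opening: 0.172
```

```bash
python3 - <<'E'
from h import *
d=save('wrist','w22.png'); save('side','side1.png'); shift([566,24,210],86.5)
E
```

```text
tcp [563.2 364.2 201.6] yaz 90.0 q6 [ 0.56  0.49  1.4   0.    1.24 -1.01] shift cm [-0.28, -34.01, -1.14] yaw 3.5 F [ 0.5 -0.2  0.4] open 0.175 t 30.65
```

View pics/w22.png

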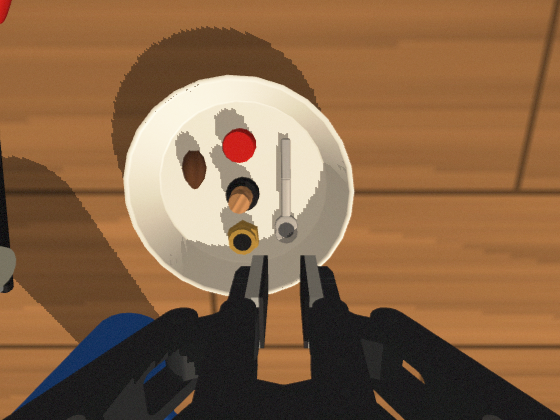

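View pics/side1.png

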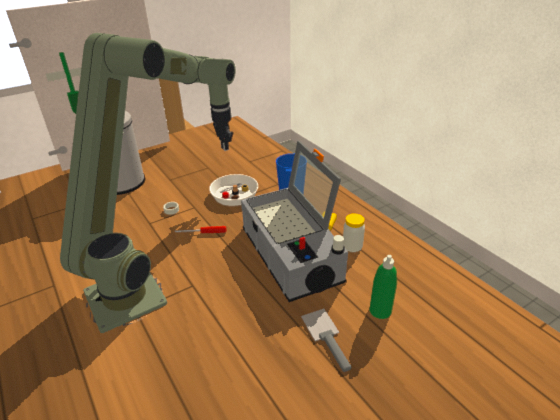

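```bash
cat >> h.py <<'E'
C=np.array([545.1,-120.1]); XA=np.array([.987,-.1625]); YA=np.array([.1625,.987])
def pl(x,y,z): return [*(C+x*XA+y*YA),z]
E
python3 - <<'E'
from h import *
shift(pl(168,270,330),80.65)
print(pl(168,270,330),pl(168,60,320))
E
```

```text
tcp [563.2 364.2 201.6] yaz 90.0 q6 [ 0.56  0.49  1.4   0.    1.24 -1.01] shift cm [-19.34, -24.39, -12.78] yaw 9.4 F [ 0.5 -0.2  0.4] open 0.175 t 30.65
[np.float64(754.791), np.float64(119.09), 330] [np.float64(720.666), np.float64(-88.18), 320]
```

>>> send_rows(rows=[[[-2, -2, -4, 0, -1], [-5, -5, -8, 2, -1], [-8, -8, -12, 5, -1], [-11, -11, -12.8, 9.4, -1], [-14, -15, -12.8, 9.4, -1], [-17, -19, -12.8, 9.4, -1], [-19.3, -22, -12.8, 9.4, -1], [-19.3, -24.4, -12.8, 9.4, -1], [-19.3, -24.4, -12.8, 9.4, -1], [-19.3, -24.4, -12.8, 9.4, -1]]])

```text
t: 31.65
tcp_pos: [752.7, 117.8, 319.9]
orientation: [-0.0, 0.082, 0.997, 0.0]
contact_force: [0.5, -0.2, -0.3]
opening: -0.001
```

```bash
python3 - <<'E'
from h import *
d=save('wrist','w23.png'); save('scene','sc2.png'); shift(pl(168,60,322),80.65)
E
```

```text
tcp [752.4 119.3 320.3] yaz 80.7 q6 [ 0.14  0.62  0.87  0.    1.65 -1.27] shift cm [-0.22, -20.99, -0.18] yaw 0.0 F [-0.2 -0.7 -0.8] open 0.001 t 31.75
```

View pics/w23.png

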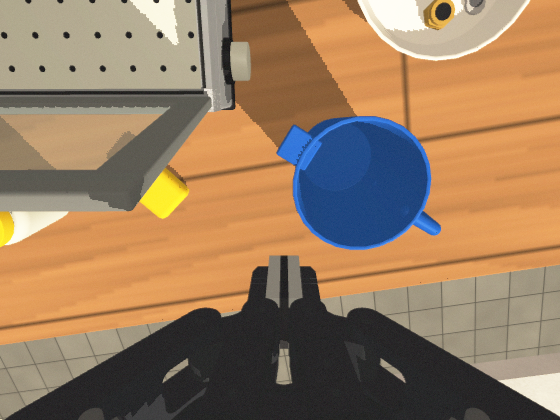

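View pics/sc2.png

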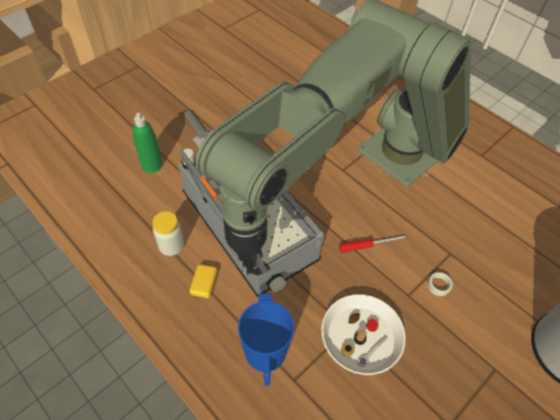

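>>> send_rows(rows=[[[-0.2, -4, 0, 0, -1], [-0.2, -8, 0, 0, -1], [-0.2, -12, 0, 0, -1], [-0.2, -16, 0, 0, -1], [-0.2, -21, 0, 0, -1], [-0.2, -21, 0, 0, -1], [-0.2, -21, 0, 0, -1]]])

```text
t: 32.45
tcp_pos: [720.4, -89.1, 320.5]
orientation: [0.0, 0.082, 0.997, 0.0]
contact_force: [-0.3, 0.2, -0.1]
opening: 0.001
```

```bash
python3 - <<'E'
from h import *
d=save('wrist','w24.png'); shift(pl(108,60,322),80.65)
E
```

```text
tcp [720.6 -88.  320.4] yaz 80.7 q6 [-0.14  0.55  1.    0.    1.6  -1.55] shift cm [5.99, -0.01, -0.17] yaw 0.0 F [-0.   0.1  0.7] open 0.0 t 32.5
```

View pics/w24.png

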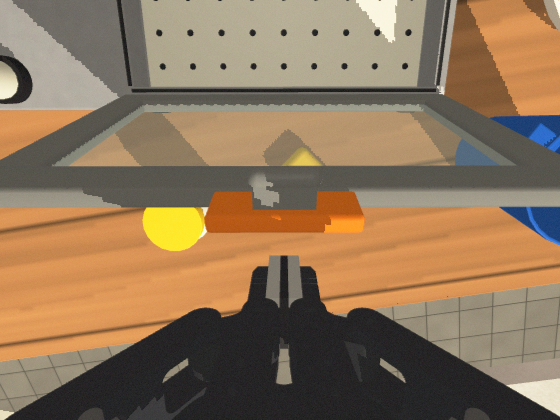

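>>> send_rows(rows=[[[2, 0, 0, 0, -1], [3.5, 0, 0, 0, -1], [5, 0, 0, 0, -1], [6.5, 0, 0.1, 0, -1], [8, 0, 0.2, 0, -1], [9.5, 0, 0.4, 0, -1], [10.7, 0, 0.6, 0, -1], [12, 0, 1, 0, -1], [13.2, 0, 1.5, 0, -1], [14.4, 0, 2.1, 0, -1], [15.5, 0, 2.6, 0, -1], [15.5, 0, 2.6, 0, -1]]])

```text
t: 33.7
tcp_pos: [566.7, -61.9, 294.0]
orientation: [-0.0, 0.08, 0.997, 0.0]
contact_force: [-0.5, -0.5, -1.7]
opening: -0.001
```

```bash
python3 - <<'E'
from h import *
d=save('wrist','w25.png');save('side','side2.png'); shift(pl(-27.6,60,260),80.65)
E
```

```text
tcp [568.  -62.8 294.4] yaz 80.7 q6 [-0.13  0.29  1.48  0.    1.38 -1.54] shift cm [4.1, -0.02, 3.44] yaw 0.1 F [-0.8 -0.5 -0.4] open 0.0 t 33.8
```

View pics/w25.png

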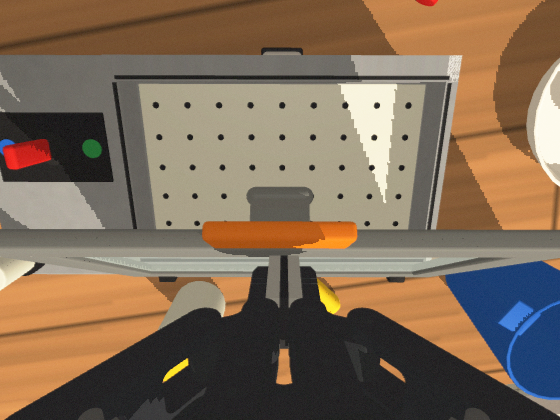

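View pics/side2.png

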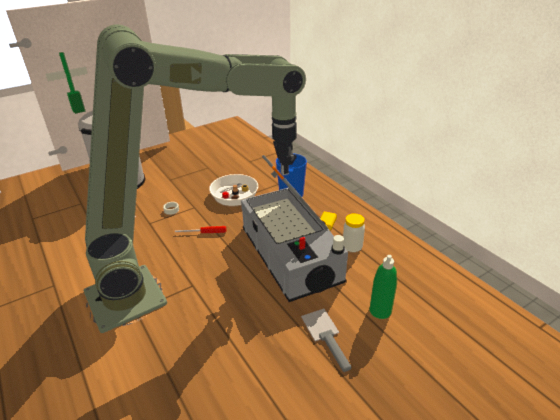

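>>> send_rows(rows=[[[1.4, 0, 1, 0, -1], [2.8, 0, 2.2, 0, -1], [4.1, 0, 3.4, 0, -1], [5.1, 0, 4.8, 0, -1], [6, 0, 6.2, 0, -1], [6.9, 0, 7.8, 0, -1], [7.5, 0, 9.4, 0, -1], [8.1, 0, 11, 0, -1], [8.3, 0, 12, 0, -1], [8.4, 0, 12.7, 0, -1], [8.4, 0, 12.7, 0, -1]]])

```text
t: 34.9
tcp_pos: [484.8, -50.3, 166.4]
orientation: [-0.001, 0.082, 0.997, 0.0]
contact_force: [0.8, -0.0, 0.5]
opening: 0.002
```

```bash
python3 - <<'E'
from h import *
d=save('wrist','w26.png');save('side','side3.png'); shift(pl(-71,60,150),80.65)
E
```

```text
tcp [485.5 -50.5 167.4] yaz 80.6 q6 [-0.13  0.24  1.87  0.    1.03 -1.53] shift cm [0.09, 0.1, 1.74] yaw -0.0 F [-0.5  0.3  0.5] open -0.001 t 35.0
```

View pics/w26.png

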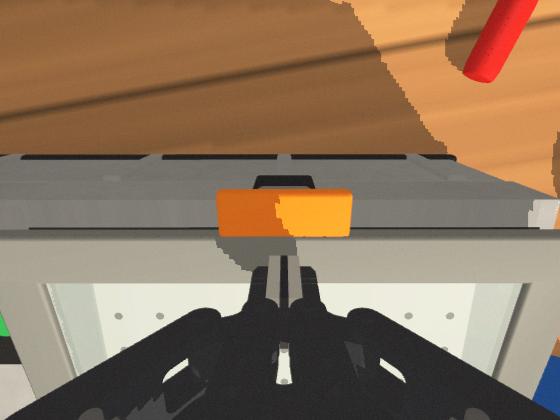

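View pics/side3.png

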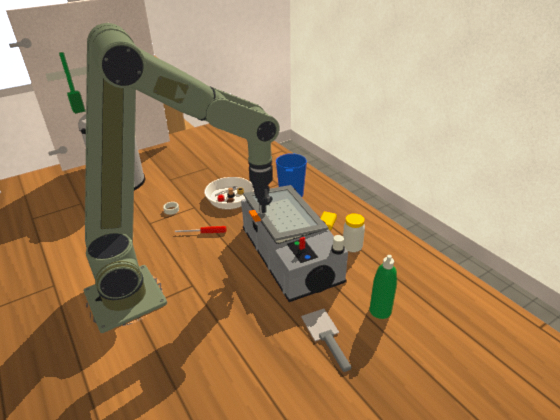

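>>> send_rows(rows=[[[0.1, 0, 0.6, 0, -1], [0.1, 0, 1.0, 0, -1], [0.1, 0, 1.3, 0, -1], [0.1, 0, 1.5, 0, -1], [0.1, 0, 1.7, 0, -1], [0.1, 0, 1.8, 0, -1], [0.1, 0, 1.8, 0, -1]]])

```text
t: 35.7
tcp_pos: [483.8, -50.3, 149.0]
orientation: [0.0, 0.082, 0.997, 0.0]
contact_force: [0.1, 0.4, 1.7]
opening: -0.001
```

```bash
python3 - <<'E'
from h import *
shift(pl(-71,60,150),80.65)
E
```

```text
tcp [483.8 -50.3 149. ] yaz 80.6 q6 [-0.13  0.26  1.9   0.    0.98 -1.53] shift cm [-0.08, 0.12, -0.1] yaw -0.0 F [0.1 0.4 1.7] open -0.001 t 35.7
```

>>> send_rows(rows=[[[0, 0, 0.1, 0, -1], [0, 0, 0.2, 0, -1], [0, 0, 0.3, 0, -1], [0, 0, 0.3, 0, -1]]])

```text
t: 36.1
tcp_pos: [483.9, -50.4, 148.7]
orientation: [0.001, 0.082, 0.997, 0.0]
contact_force: [-7.1, 1.7, 20.4]
opening: -0.002
```

```bash
python3 - <<'E'
from h import *
shift(pl(-71,60,150),80.65)
E
```

```text
tcp [483.9 -50.4 148.7] yaz 80.6 q6 [-0.13  0.26  1.9   0.    0.98 -1.53] shift cm [-0.07, 0.12, -0.13] yaw -0.0 F [-7.1  1.7 20.4] open -0.002 t 36.1
```

>>> send_rows(rows=[[[0, 0, 0.1, 0, -1], [0, 0, 0.1, 0, -1], [0, 0, -1, 0, -1], [0, 0, -5, 0, -1], [0, 0, -9, 0, -1], [0, 0, -13, 0, -1], [0, 0, -16, 0, -1], [0, 0, -16, 0, -1], [0, 0, -16, 0, -1]]])

```text
t: 37.0
tcp_pos: [483.7, -50.4, 306.0]
orientation: [0.0, 0.082, 0.997, -0.0]
contact_force: [0.3, -0.2, 0.2]
opening: 0.001
```

```bash
python3 - <<'E'
from h import *
d=save('wrist','w27.png');save('side','side4.png'); P=cloud(d)
dd,PP=dish()
cv2.imwrite('pics/sc3.png',dd['color'][:,:,::-1])
for lx in (-80,-84):
  for ly in (-60,-20,20,100,140,180):
    q=np.array(pl(lx,ly,141)); 
    m=np.hypot(P[...,0]-q[0],P[...,1]-q[1])<4; print(lx,ly,np.median(P[m][:,2]).round(1) if m.any() else None, end=' ')
m=None
for lx in (0,-50,-85,-90):
  for ly in (-70,60,190):
    q=np.array(pl(lx,ly,141)); m=np.hypot(PP[...,0]-q[0],PP[...,1]-q[1])<4; print('sc',lx,ly,np.median(PP[m][:,2]).round(1) if m.any() else None)
shift(pl(-71,60,150),80.65)
E
```

```text
dish mask 0.67 [532.2 309.    9.1]
dish mask 0.53 [578.  -71.4 136.5]
dish [542.1 311.7] 102.5 975
-80 -60 141.9 -80 -20 142.0 -80 20 375.5 -80 100 376.8 -80 140 142.1 -80 180 142.0 -84 -60 141.9 -84 -20 142.0 -84 20 372.4 -84 100 374.5 -84 140 142.0 -84 180 142.1 sc 0 -70 141.4
sc 0 60 138.8
sc 0 190 140.9
sc -50 -70 143.2
sc -50 60 647.4
sc -50 190 142.7
sc -85 -70 140.1
sc -85 60 143.7
sc -85 190 138.2
sc -90 -70 135.6
sc -90 60 143.5
sc -90 190 138.1
tcp [483.1 -50.3 304.4] yaz 80.6 q6 [-0.13  0.14  1.64  0.    1.36 -1.53] shift cm [-0.2, 0.12, 15.44] yaw -0.0 F [-0.1  0.5  0.2] open 0.002 t 37.2
```

View pics/w27.png

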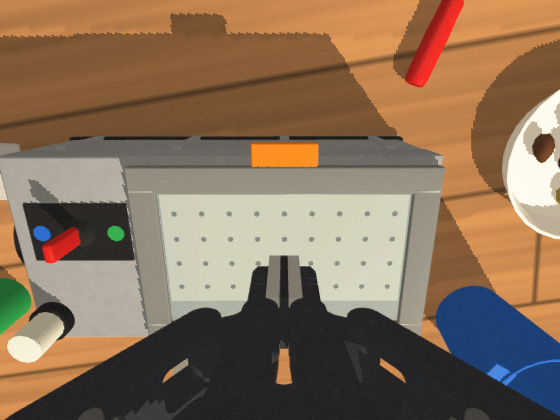

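View pics/sc3.png

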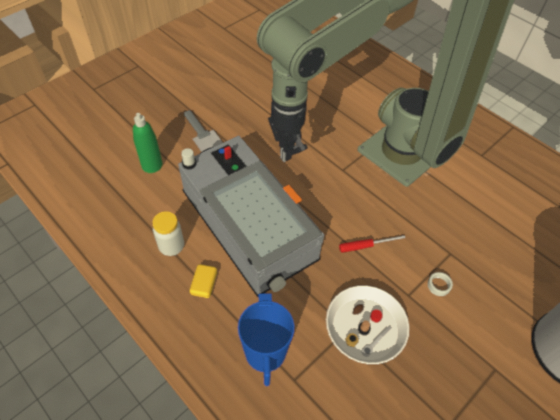

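```bash
python3 - <<'E'
from h import *
d=np.load('w2.npz')
print(pl(-25,-140,230)); shift(pl(-25,-140,230),80.65)
E
```

```text
[np.float64(497.67500000000007), np.float64(-254.2175), 230]
tcp [483.1 -50.3 304.4] yaz 80.6 q6 [-0.13  0.14  1.64  0.    1.36 -1.53] shift cm [-4.79, -19.88, 7.43] yaw -0.0 F [-0.1  0.5  0.2] open 0.002 t 37.2
```

>>> send_rows(rows=[[[-1, -4, 0, 0, -0.06], [-2, -8, 0, 0, -0.06], [-3, -12, 0, 0, -0.06], [-4, -16, 0, 0, -0.06], [-4.8, -19.9, 0, 0, -0.06], [-4.8, -19.9, 2, 0, -0.06], [-4.8, -19.9, 5, 0, -0.06], [-4.8, -19.9, 7.2, 0, -0.06], [-4.8, -19.9, 7.2, 0, -0.06], [-4.8, -19.9, 7.2, 0, -0.06], [-4.8, -19.9, 7.2, 0, -0.06]]])

```text
t: 38.3
tcp_pos: [499.4, -254.8, 235.2]
orientation: [0.001, 0.082, 0.997, -0.0]
contact_force: [0.0, 0.9, 0.1]
opening: 0.471
```

```bash
python3 - <<'E'
from h import *
d=save('wrist','w28.png'); P=cloud(d)
hsv=cv2.cvtColor(d['color'],cv2.COLOR_RGB2HSV); H,S,V=hsv[...,0],hsv[...,1],hsv[...,2]
for n,m in [('red',((H<8)|(H>172))&(S>150)&(V>80)&(P[...,2]>136)&(P[...,2]<190)&(np.hypot(P[...,0]-498,P[...,1]+254)<30)),('green',(abs(H-65)<15)&(S>120)&(abs(P[...,2]-134)<6)),('blue',(abs(H-110)<12)&(S>120)&(abs(P[...,2]-134)<6))]:
    q=P[m]; print(n,len(q), q.mean(0).round(1) if len(q) else '')
    if n=='red': t=q[q[:,2]>178]; print('top',t.mean(0).round(1),t.min(0).round(1),t.max(0).round(1))
shift(pl(-25,-140,160),80.65)
E
```

```text
red 637 [ 494.1 -254.1  172.2]
top [ 497.  -254.7  180.4] [ 489. -260.  178.] [ 506.2 -249.5  182.6]
green 979 [ 561.2 -382.7  134.2]
blue 9 [ 495.  -288.9  133.5]
tcp [ 499.4 -254.8  235.4] yaz 80.6 q6 [-0.49  0.3   1.61  0.    1.23 -1.9 ] shift cm [0.2, 0.03, 7.54] yaw -0.0 F [-0.6 -0.1  0.3] open 0.472 t 38.35
```

View pics/w28.png

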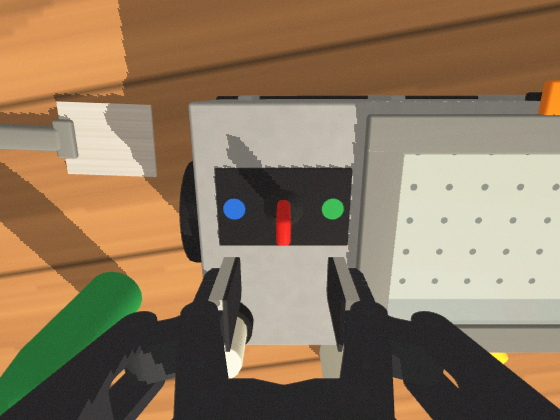

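>>> send_rows(rows=[[[0.2, 0, 2, 0, -0.06], [0.2, 0, 4, 0, -0.06], [0.2, 0, 6, 0, -0.06], [0.2, 0, 7.5, 0, -0.06], [0.2, 0, 7.5, 0, -0.06], [0.2, 0, 7.5, 0, -0.06]]])

```text
t: 38.95
tcp_pos: [497.4, -254.5, 160.1]
orientation: [0.001, 0.082, 0.997, -0.0]
contact_force: [0.4, -0.5, 0.8]
opening: 0.466
```

```bash
python3 - <<'E'
from h import *
d=save('wrist','w29.png'); shift(pl(-25,-140,160),80.65)
E
```

```text
tcp [ 497.6 -254.6  160.5] yaz 80.6 q6 [-0.49  0.35  1.72  0.    1.06 -1.9 ] shift cm [-0.0, 0.04, 0.05] yaw -0.0 F [-0.1 -0.3  0.7] open 0.466 t 39.0
```

View pics/w29.png

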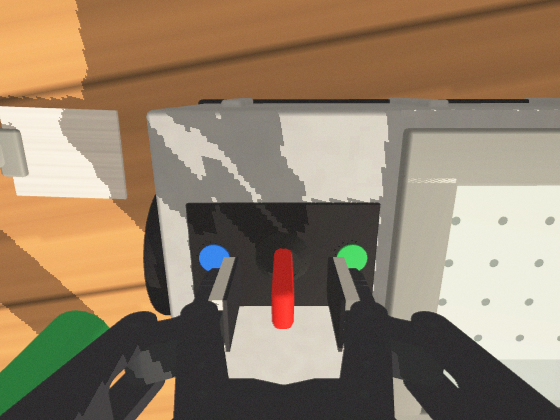

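>>> send_rows(rows=[[[0, -0.8, 0, 0, -0.06], [0, -1.4, 0, 0, -0.06], [0, -1.8, 0, 0, -0.06], [0, -2.2, 0, 0, -0.06], [0, -2.5, 0, 0, -0.06], [0, -2.5, 0, 0, -0.06]]])

```text
t: 39.6
tcp_pos: [493.0, -278.4, 159.5]
orientation: [0.001, 0.082, 0.997, 0.001]
contact_force: [2.4, 4.1, 5.1]
opening: 0.468
```

```bash
python3 - <<'E'
from h import *
d=save('wrist','w30.png'); shift(pl(-25,-140,160),80.65)
E
```

```text
tcp [ 493.1 -278.3  159.5] yaz 80.6 q6 [-0.54  0.37  1.71  0.    1.07 -1.94] shift cm [-0.06, 2.45, -0.04] yaw -0.1 F [1.8 5.1 4.4] open 0.469 t 39.65
```

View pics/w30.png

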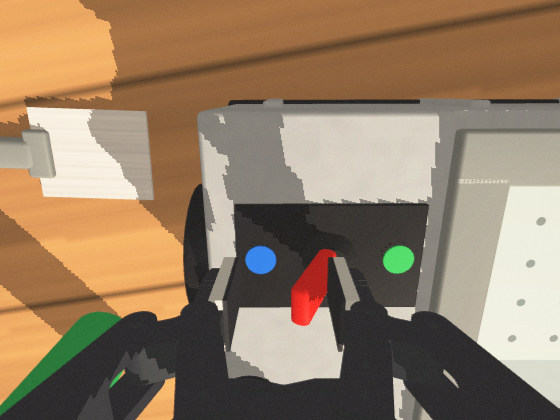

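>>> send_rows(rows=[[[0, -0.2, 0, 0, -0.06], [0, -0.4, 0, 0, -0.06], [0, -0.4, 0, 0, -0.06]]])

```text
t: 39.95
tcp_pos: [492.8, -279.8, 159.2]
orientation: [0.001, 0.083, 0.997, 0.003]
contact_force: [3.3, 12.4, 4.3]
opening: 0.471
```

```bash
python3 - <<'E'
from h import *
d=save('wrist','w31.png'); P=cloud(d); shift(pl(-25,-140,160),80.65)
hsv=cv2.cvtColor(d['color'],cv2.COLOR_RGB2HSV); H,S,V=hsv[...,0],hsv[...,1],hsv[...,2]
m=((H<8)|(H>172))&(S>150)&(V>80)&(np.hypot(P[...,0]-498,P[...,1]+260)<40)&(P[...,2]>136)
q=P[m]; L=np.c_[(q[:,:2]-C)@XA,(q[:,:2]-C)@YA,q[:,2]]
for z in range(140,186,5):
    k=L[abs(L[:,2]-z)<2.5]; print(z,len(k),k.mean(0).round(1) if len(k) else '',k[:,1].min().round(1) if len(k) else '',k[:,1].max().round(1) if len(k) else '')
E
```

```text
tcp [ 492.8 -279.8  159.3] yaz 80.5 q6 [-0.54  0.37  1.7   0.01  1.07 -1.95] shift cm [-0.06, 2.6, -0.05] yaw -0.1 F [ 2.6 11.1  4.4] open 0.472 t 40.0
140 41 [ -32.8 -143.5  141.1] -149.9 -138.5
145 84 [ -33.2 -144.5  144.8] -149.7 -139.4
150 68 [ -33.5 -148.2  150.1] -153.1 -144.6
155 133 [ -31.  -148.4  155.4] -154.8 -145.7
160 226 [ -29.5 -149.9  159.9] -157.4 -146.4
165 234 [ -29.7 -152.3  165. ] -159.8 -149.0
170 269 [ -29.6 -154.9  170. ] -163.3 -151.0
175 806 [ -26.5 -159.   175.7] -163.4 -153.6
180 59 [ -25.  -158.5  177.8] -161.5 -156.8
185 0
```

View pics/w31.png

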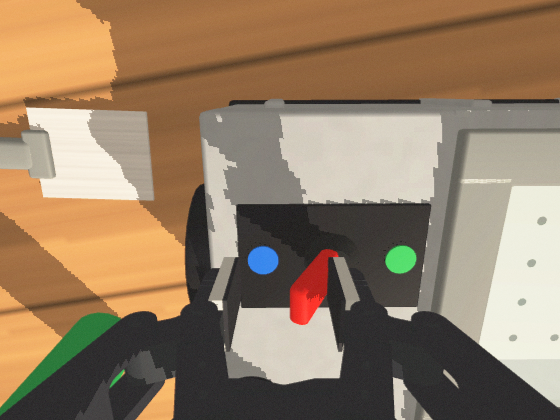

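>>> send_rows(rows=[[[0, 0, 0, 0, -0.06], [0, 0, 0, 0, -0.06], [0, 0, 0, 0, -0.06], [0, 0, 0, 0, -0.06], [0, 0, 0, 0, -0.06], [0, 0, 0, 0, -0.06], [0, 0, 0, 0, -0.06], [0, 0, 0, 0, -0.06], [0, 0, 0, 0, -0.06], [0, 0, 0, 0, -0.06], [0, 0, 0, 0, -0.06], [0, 0, 0, 0, -0.06]]])

```text
t: 41.2
tcp_pos: [492.8, -279.7, 159.3]
orientation: [0.001, 0.082, 0.997, 0.003]
contact_force: [3.0, 11.4, 4.5]
opening: 0.472
```

>>> send_rows(rows=[[[0, 0, 0, 0, -0.06], [0, 1, 0, 0, -0.06], [0, 2, 0, 0, -0.06], [0, 2.9, 0, 0, -0.06], [0, 2.9, 0, 0, -0.06], [0, 2.9, 0, 0, -0.06], [0, 2.9, 0, 0, -0.06], [0, 2.9, 0, 0, -0.06], [0, 2.9, 0, 0, -0.06]]])

```text
t: 42.1
tcp_pos: [496.6, -254.5, 159.0]
orientation: [0.0, 0.082, 0.997, -0.0]
contact_force: [0.3, -0.5, 0.8]
opening: 0.468
```

```bash
python3 - <<'E'
from h import *
d=save('wrist','w32.png'); P=cloud(d); shift(pl(-25,-140,160),80.65)
E
```

```text
tcp [ 496.6 -254.5  159. ] yaz 80.6 q6 [-0.49  0.36  1.72  0.    1.06 -1.9 ] shift cm [-0.1, 0.04, -0.1] yaw -0.1 F [-0.   0.  -0.1] open 0.47 t 42.15
```

View pics/w32.png

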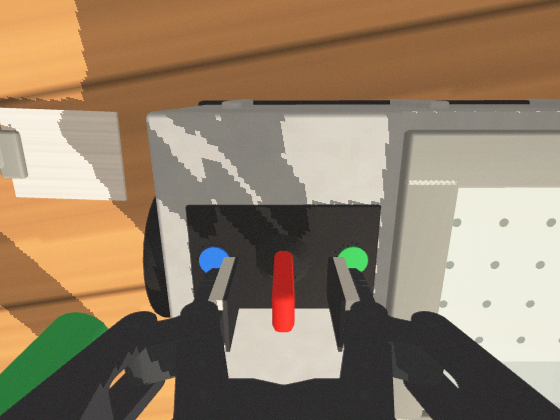

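>>> send_rows(rows=[[[0, 0.8, 0, 0, -0.06], [0, 1.4, 0, 0, -0.06], [0, 1.8, 0, 0, -0.06], [0, 2.2, 0, 0, -0.06], [0, 2.5, 0, 0, -0.06], [0, 2.8, 0, 0, -0.06], [0, 2.9, 0, 0, -0.06], [0, 2.9, 0, 0, -0.06]]])

```text
t: 42.95
tcp_pos: [500.6, -229.9, 159.0]
orientation: [-0.0, 0.081, 0.997, -0.005]
contact_force: [-3.7, -15.8, -1.9]
opening: 0.471
```

```bash
python3 - <<'E'
from h import *
d=save('wrist','w33.png'); P=cloud(d); shift(pl(-25,-140,160),80.65)
hsv=cv2.cvtColor(d['color'],cv2.COLOR_RGB2HSV); H,S,V=hsv[...,0],hsv[...,1],hsv[...,2]
m=((H<8)|(H>172))&(S>150)&(V>80)&(np.hypot(P[...,0]-498,P[...,1]+250)<40)&(P[...,2]>136)
q=P[m]; L=np.c_[(q[:,:2]-C)@XA,(q[:,:2]-C)@YA,q[:,2]]
for z in range(140,186,5):
    k=L[abs(L[:,2]-z)<2.5]; print(z,len(k),k.mean(0).round(1) if len(k) else '')
E
```

```text
tcp [ 500.6 -229.9  159. ] yaz 80.7 q6 [-0.45  0.34  1.74 -0.01  1.05 -1.85] shift cm [-0.1, -2.45, -0.08] yaw 0.1 F [ -3.3 -15.4  -2.1] open 0.47 t 43.0
140 41 [ -32.8 -137.7  141.3]
145 76 [ -33.3 -136.3  144.9]
150 67 [ -33.5 -133.1  150.2]
155 136 [ -31.1 -132.8  155.5]
160 218 [ -29.8 -131.4  160.1]
165 242 [ -29.6 -128.9  165.1]
170 260 [ -29.6 -126.5  170.1]
175 804 [ -26.6 -122.3  175.7]
180 59 [ -25.4 -122.9  177.8]
185 0
```

View pics/w33.png

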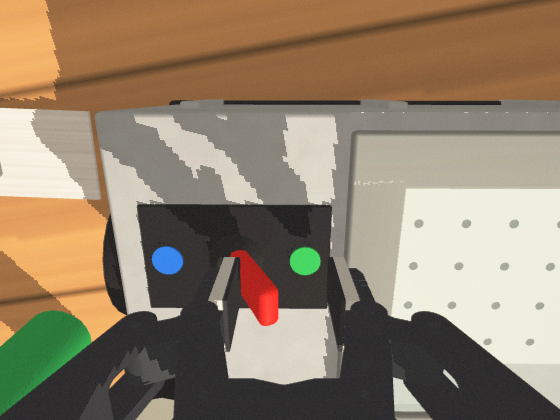

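>>> send_rows(rows=[[[0, 0, 0, 0, -0.06], [0, 0, 0, 0, -0.06], [0, 0, 0, 0, -0.06], [0, 0, 0, 0, -0.06], [0, 0, 0, 0, -0.06], [0, 0, 0, 0, -0.06], [0, 0, 0, 0, -0.06], [0, 0, 0, 0, -0.06], [0, 0, 0, 0, -0.06], [0, 0, 0, 0, -0.06], [0, 0, 0, 0, -0.06], [0, 0, 0, 0, -0.06]]])

```text
t: 44.2
tcp_pos: [500.6, -229.9, 159.0]
orientation: [-0.0, 0.081, 0.997, -0.005]
contact_force: [-3.1, -15.6, -2.4]
opening: 0.468
```

>>> send_rows(rows=[[[0, 0, 0, 0, -0.06], [0, 0, 0, 0, -0.06], [0, 0, 0, 0, -0.06], [0, 0, 0, 0, -0.06], [0, 0, 0, 0, -0.06], [0, 0, 0, 0, -0.06], [0, 0, 0, 0, -0.06], [0, 0, 0, 0, -0.06], [0, 0, 0, 0, -0.06], [0, 0, 0, 0, -0.06], [0, 0, 0, 0, -0.06], [0, 0, 0, 0, -0.06]]])

```text
t: 45.4
tcp_pos: [500.6, -229.9, 159.0]
orientation: [-0.0, 0.081, 0.997, -0.005]
contact_force: [-4.6, -15.8, -2.0]
opening: 0.474
```

>>> send_rows(rows=[[[0, -1, 0, 0, -0.06], [0, -2, 0, 0, -0.06], [0, -2.9, 0, 0, -0.06], [0, -2.9, 0, 0, -0.06], [0, -2.9, 0, 0, -0.06], [0, -2.9, 0, 0, -0.06], [0, -2.9, 0, 0, -0.06], [0, -2.9, -3, 0, -0.06], [0, -2.9, -7, 0, -0.06], [0, -2.9, -11, 0, -0.06], [0, -2.9, -14, 0, -0.06], [0, -2.9, -14, 0, -0.06]]])

```text
t: 46.6
tcp_pos: [498.6, -254.8, 304.1]
orientation: [0.005, 0.082, 0.997, -0.002]
contact_force: [0.4, 1.7, -0.2]
opening: 0.474
```

```bash
python3 - <<'E'
from h import *
d=save('wrist','w34.png'); P=cloud(d); shift(pl(-25,-140,160),80.65)
for ly in (-60,0,60,120): 
    q=np.array(pl(-80,ly,141)); m=np.hypot(P[...,0]-q[0],P[...,1]-q[1])<4; print(ly,np.median(P[m][:,2]).round(1) if m.any() else None)
dd,PP=dish(); cv2.imwrite('pics/sc4.png',dd['color'][:,:,::-1])
H=PP[...,2]; hs=cv2.cvtColor(dd['color'],cv2.COLOR_RGB2HSV)
for n in ['cap','stopper','nut','stone','spoon','jug','scraper','washing_up','descaler','screwdriver','trap_nut','soap']:
    r=env.search_frame('scene',n); print(n,[(np.round(x['point']).tolist(),round(x['p'],2)) for x in r[:2]])
E
```

```text
tcp [ 497.5 -254.3  301.3] yaz 80.6 q6 [-0.49  0.26  1.49  0.    1.38 -1.9 ] shift cm [0.06, 0.03, 14.13] yaw -0.0 F [-1.1  0.6 -0.4] open 0.467 t 46.65
-60 142.0
0 142.1
60 141.9
120 None
dish mask 0.75 [529.9 310.    9.3]
dish [541.8 312.8] 102.1 952
cap [([504.0, 312.0, 21.0], 0.61)]
stopper [([554.0, 315.0, 17.0], 0.46), ([578.0, -74.0, 141.0], 0.33)]
nut [([592.0, 311.0, 22.0], 0.71), ([503.0, -251.0, 161.0], 0.6)]
stone [([525.0, 269.0, 20.0], 0.39)]
spoon [([563.0, 353.0, 15.0], 0.77)]
jug [([746.0, 174.0, 98.0], 0.74)]
scraper [([425.0, -467.0, 12.0], 0.57), ([632.0, -462.0, 113.0], 0.4)]
washing_up [([626.0, -464.0, 115.0], 0.83)]
descaler [([762.0, -188.0, 95.0], 0.77)]
screwdriver [([376.0, 146.0, 24.0], 0.91), ([500.0, -246.0, 164.0], 0.19)]
trap_nut [([308.0, 369.0, 17.0], 0.82)]
soap [([764.0, -53.0, 28.0], 0.85), ([580.0, -73.0, 135.0], 0.46)]
```

View pics/w34.png

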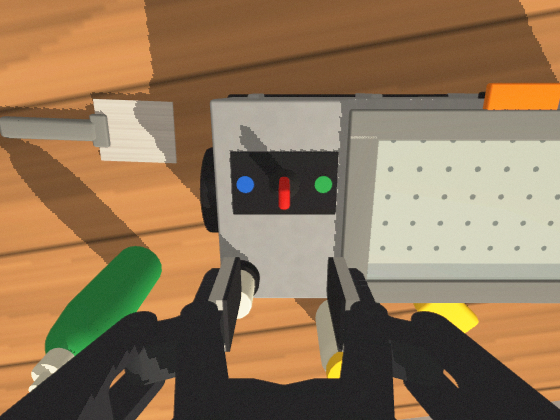

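View pics/sc4.png

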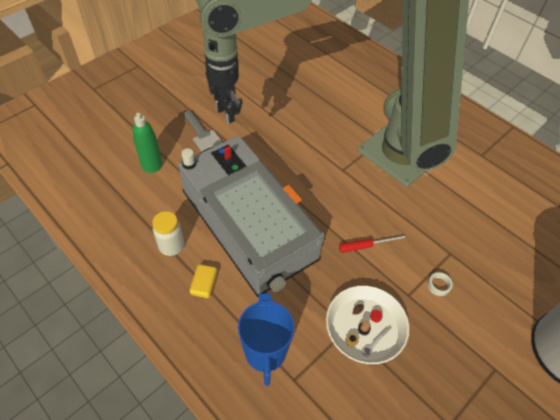

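```bash
python3 - <<'E'
from h import *
print(env.read_state()['qvel'].round(3)); print(env.sign_off())
E
```

```text
[-0.    -0.003  0.    -0.001  0.    -0.001]
the job is handed in; nothing more can be done
None
```

The job is done and handed in at about 47 s. `sign_off` gave no verdict, so everything below is from my own measurements.

- **Well:** All five things (nut, cap, stopper, stone, spoon) are in the dish. Each lies within about 55 mm of its centre.
- **Lid:** I swung it over and pressed the front down with about 20 N. Its front edge then measured 142 mm, against 141 mm for fully shut. The wrist camera's depth reads about 1 mm high, so the lid is shut.
- **Switch, blue side:** I pushed it to its stop, about 0.43 rad, and held it there for about 1.3 s. It came back to centre.
- **Switch, green side:** I pushed it over to about 0.40 rad and held it there for about 2.4 s. It sprang back, and the last picture shows it centred.
- **Dish:** Between two looks it was knocked about 25 mm aside, while the arm was closing the lid. It stayed upright and kept its contents.
- **Bystanders:** All seven are within about 3 mm of where they started.
- **Networks:** They sometimes gave false or missing finds, such as "dish" on the scraper or "stone" on the lid. I used depth and the pictures instead in those cases. No other check failed.

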